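# Lay the stacked blanks out in their cradles

### The arm

A 7-joint arm with a two-finger parallel gripper is mounted at the origin on a cart in front of the work surface, level with it; the furniture and walls round the work are solid. World frame = base frame: x ahead of the robot, y to its left, z up, the work surface at z = 0. Lengths are in mm, angles in rad, forces in N, time in s.
With the tool pointing down it reaches from about 425 to 950 mm from the base axis. Payload 16.7 kg.
Tool frame: the origin (TCP) lies on the mounting face of the last link; the fingertips stand 199 mm ahead of it and the grasp point (between the pads) lies 180 mm ahead of it; z points along the fingers, y is the direction in which the jaws open and shut (so a half turn about z gives the same grasp; the last joint's range is limited). The gripper opens to 94 mm and grips with 3 to 60 N. Pads are 16 mm wide; open, the fingers measure 119 mm over their backs; the gripper's body (75 mm by 177 mm) begins 78 mm behind the grasp point.
Start: joints at [-1.29, 0.426, 0.074, 1.606, -0.034, 1.111, -0.067], TCP at [281.887, 613.293, 404.667] pointing down, gripper open.
Joint ranges: [-2.85, 2.85], [-0.5, 2.14], [-1.23, 1.37], [0.21, 2.46], [-1.02, 4.16], [0.16, 2.05], [-2.73, 2.73]. Speed limits (rad/s): [1.89, 1.89, 2.39, 2.39, 3.01, 3.01, 3.01].

### API

Orientations are given as a unit quaternion [w, x, y, z].
In Python, from rig import get_state, snapshot, camera_model, close_job gives the robot as it stands.
- The arm moves only by the tool play_rows, never from a script. Its argument "commands" is a list of rows, each an object with "dp": the shift along the tool's x, y, z in cm, a list of three; "turn": the turn, a rotation vector about the tool's x, y, z in rad, a list of three; "fingers": the opening, from 0 (shut) to 1 (fully open). A call has exactly 10 rows; each row is the pose to reach, as a shift and turn from the pose commanded when the call began, along the tool's axes at that moment; what a row does not reach only later rows make up. A row lasts 1/12 s, in which the tool goes at most 41.7 mm and 7.16 degrees, less where a joint would pass 70% of its speed; a pose out of reach is approached as far as the arm can. A call with a gripper value outside its range is refused whole. The fingers move at their own pace and stop on an object; "squeeze" is the grip in N (left out, the last holds). Time passes only in rows, so rows that repeat a pose let the fingers close, or fill a call up. It gives the time, the measured TCP pose, the force and the opening at its end, in the units of the state.
- get_state(): the state, without advancing time (a new reading comes with each control period).
- snapshot(name): name is "side" or "top"; returns the picture (480x640x3 uint8, red, green, blue); there is no depth.
- camera_model(name): a dict with "camera_matrix" (3x3 intrinsics, pixels), "dist" ([k1, k2, p1, p2, k3] as OpenCV has them; the pictures are not rectified), "rvec" (rotation vector, rad) and "tvec" (3), from world to camera coordinates, as OpenCV has them. Camera axes: x right, y down, z forward; pixel columns grow to the right and rows downward; lengths in mm; the calibration is good to about 2 mm. A picture is of the moment at which its call begins. camera_model takes no time and is no camera call.
- close_job(): hands the job in, once; it reports no verdict.
The state is a dict: "time": time; "qpos": joint angles; "qd": joint speeds; "effort": joint torques, N m; "tool_pos": TCP position; "eef_rot": TCP orientation; "ft_force": force on the tool from outside, world axes, zero at the start; "moment": the same for the moment, N m; "grip_width": finger opening in mm.
Only numpy, scipy, OpenCV 4.12 (cv2) and the standard library are available. Lean on these libraries where they do the work, as an engineer would, in place of code of your own. Each camera call takes 0.05 s, during which the arm holds its last target.

### The job

Four planed wooden blanks stand in one stack on the bench and are to be laid out for oiling: take the stack apart and lay each blank in the cradle made for its length, flat on the board between the end strips and corner strips, the same side up as in the stack. Set them down without letting any of them fall.

Things in the scene. Friction and masses are not known exactly. Their poses are not given: they have to be found in the camera images.
- blank_180: Loose rectangular wooden blank, 60 x 180 x 25 mm (its x, y, z), straight-grained pale brown, the lowest and longest of the stack. Origin at the centre of its underside; y along its length, z up. Grasp across its 60 mm width.
- blank_140: Loose rectangular wooden blank, 60 x 140 x 30 mm (its x, y, z), brown, the darkest of the four, second from below. Origin at the centre of its underside; y along its length, z up. Grasp across its 60 mm width.
- blank_110: Loose rectangular wooden blank, 45 x 110 x 45 mm (its x, y, z), very pale, third from below. Origin at the centre of its underside; y along its length, z up. Grasp across its 45 mm width.
- blank_80: Loose rectangular wooden blank, 50 x 80 x 40 mm (its x, y, z), light brown, the shortest, on top. Origin at the centre of its underside; y along its length, z up. Grasp across its 50 mm width.
- cradle_180: Low fixed cradle for the 180 mm blank: grey-felt-lined board 96 x 216 mm (x, y), 9 mm thick; dark strips (8 mm thick, rising 12 mm above the board) bound a 80 x 200 mm opening: a full one at each end, a 22 mm return at each corner; long sides open between, for fingers. Origin: centre of the underside; y along its length, z up. A blank rests at z = 9 mm.
- cradle_140: Low fixed cradle for the 140 mm blank: grey-felt-lined board 96 x 176 mm (x, y), 9 mm thick; dark strips (8 mm thick, rising 12 mm above the board) bound a 80 x 160 mm opening: a full one at each end, a 22 mm return at each corner; long sides open between, for fingers. Origin: centre of the underside; y along its length, z up. A blank rests at z = 9 mm.
- cradle_110: Low fixed cradle for the 110 mm blank: grey-felt-lined board 81 x 146 mm (x, y), 9 mm thick; dark strips (8 mm thick, rising 12 mm above the board) bound a 65 x 130 mm opening: a full one at each end, a 22 mm return at each corner; long sides open between, for fingers. Origin: centre of the underside; y along its length, z up. A blank rests at z = 9 mm.
- cradle_80: Low fixed cradle for the 80 mm blank: grey-felt-lined board 86 x 116 mm (x, y), 9 mm thick; dark strips (8 mm thick, rising 12 mm above the board) bound a 70 x 100 mm opening: a full one at each end, a 22 mm return at each corner; long sides open between, for fingers. Origin: centre of the underside; y along its length, z up. A blank rests at z = 9 mm.

How it is judged (in metres and radians):
At the end, for the whole second after the job is handed in: Each of the four blanks lies in the cradle of its own length: centre within 15 mm of the cradle's centre horizontally, underside on the board (6 to 12 mm above the cradle's underside), same side up and level within 0.06 rad, its length along the cradle's within 0.3 rad, released and at rest (horizontal distance between blank_180 and cradle_180 below 0.015 m and z of blank_180 in the frame of cradle_180 between 0.006 and 0.012 m and angle between each of blank_180, blank_140, blank_110, blank_80's own z axis and vertical below 0.06 rad and angle between the y axis of blank_180 and the y axis of cradle_180, either way round below 0.3 rad and contact force between the fingers and blank_180 below 0.05 N and linear speed of each of blank_180, blank_140, blank_110, blank_80 below 0.02 m/s and angular speed of each of blank_180, blank_140, blank_110, blank_80 below 0.1 rad/s and horizontal distance between blank_140 and cradle_140 below 0.015 m and z of blank_140 in the frame of cradle_140 between 0.006 and 0.012 m and angle between the y axis of blank_140 and the y axis of cradle_140, either way round below 0.3 rad and contact force between the fingers and blank_140 below 0.05 N and horizontal distance between blank_110 and cradle_110 below 0.015 m and z of blank_110 in the frame of cradle_110 between 0.006 and 0.012 m and angle between the y axis of blank_110 and the y axis of cradle_110, either way round below 0.3 rad and contact force between the fingers and blank_110 below 0.05 N and horizontal distance between blank_80 and cradle_80 below 0.015 m and z of blank_80 in the frame of cradle_80 between 0.006 and 0.012 m and angle between the y axis of blank_80 and the y axis of cradle_80, either way round below 0.3 rad and contact force between the fingers and blank_80 below 0.05 N); the robot touches nothing.
It fails at once if the 180 mm blank is let fall: faster than 0.8 m/s out of the fingers (a free fall of about 3 cm) (linear speed of blank_180 above 0.8 m/s and contact force between the fingers and blank_180 below 0.05 N).
It fails at once if the 140 mm blank is let fall: faster than 0.8 m/s out of the fingers (a free fall of about 3 cm) (linear speed of blank_140 above 0.8 m/s and contact force between the fingers and blank_140 below 0.05 N).
It fails at once if the 110 mm blank is let fall: faster than 0.8 m/s out of the fingers (a free fall of about 3 cm) (linear speed of blank_110 above 0.8 m/s and contact force between the fingers and blank_110 below 0.05 N).
It fails at once if the 80 mm blank is let fall: faster than 0.8 m/s out of the fingers (a free fall of about 3 cm) (linear speed of blank_80 above 0.8 m/s and contact force between the fingers and blank_80 below 0.05 N).
It also fails if it takes over 112 s, if anything falls off the work surface, if the arm or the gripper's body presses on something with over 40 N, if the wrist force passes 120 N, or if a joint passes its speed limit or range.

## Working session

There is one attempt and no reset: what is moved stays moved. The work goes in short steps, Python scripts to look and compute and a tool call to move; the robot and the scene stay as the last step left them, time stands still between calls to the robot, and variables do not carry over. Pictures are saved under pics/ and viewed, and the job is handed in when it is done.

Besides the shell and the picture viewer there is one more tool, called after "Emit:" as name(argument=value, ...), one argument or row to a line, values as JSON. play_rows: Moves the arm, as the interface text tells. Its arguments: {"type":"object","properties":{"commands":{"type":"array","items":{"type":"object","properties":{"dp":{"type":"array","items":{"type":"number"}},"turn":{"type":"array","items":{"type":"number"}},"fingers":{"type":"number"}}}},"squeeze":{"type":"number"}},"required":["commands"]}

```bash
mkdir -p pics; ls; python3 - <<'E'
from rig import *
import cv2
s=get_state();print(s)
for n in("side","top"):
    print(n,camera_model(n))
    cv2.imwrite(f"pics/{n}0.png",snapshot(n)[:,:,::-1])
E
```

```text
pics
{'time': 0.0, 'qpos': array([-1.28950664,  0.4267065 ,  0.07384956,  1.60659381, -0.03411558,
        1.11078031, -0.06709764]), 'qd': array([-1.54977182e-03,  7.82694439e-04, -1.87566044e-04,  1.71519295e-04,
        7.46013663e-04, -7.07028353e-05,  2.75826153e-04]), 'effort': array([-2.66998322e-04, -9.35827303e+01,  3.66643578e+00, -4.54208922e+01,
       -4.89638688e-02,  2.02000549e-02,  1.57228419e-04]), 'tool_pos': array([281.80525671, 613.16183669, 403.99824561]), 'eef_rot': array([-9.46665203e-05,  2.13750029e-01,  9.76888196e-01, -6.07009358e-04]), 'ft_force': array([ 0.11882422, -0.8134409 , -0.5384695 ]), 'moment': array([ 0.0337874 , -0.01781045,  0.00992414]), 'grip_width': 94.01202206199895}
side {'camera_matrix': array([[624.57867122,   0.        , 320.22637979],
       [  0.        , 624.57867122, 236.78706348],
       [  0.        ,   0.        ,   1.        ]]), 'dist': array([-0.19011135,  0.        ,  0.        ,  0.        ,  0.        ]), 'rvec': array([ 5.99012289e-04, -2.57266274e+00,  1.80203126e+00]), 'tvec': array([ 555.93018787,   77.81975461, 1090.18285612])}
top {'camera_matrix': array([[453.05415679,   0.        , 316.0608307 ],
       [  0.        , 453.05415679, 235.07273592],
       [  0.        ,   0.        ,   1.        ]]), 'dist': array([0.00883914, 0.        , 0.        , 0.        , 0.        ]), 'rvec': array([ 2.12418076, -2.16019499,  0.20087797]), 'tvec': array([ 39.81602864, 558.52491135, 886.79402125])}
```

View pics/top0.png

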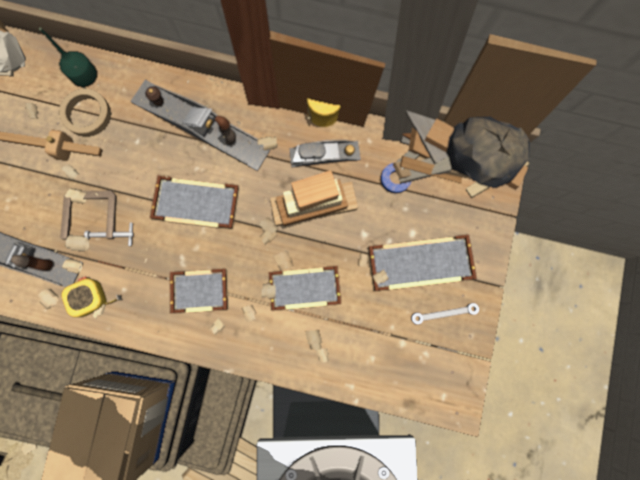

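View pics/side0.png

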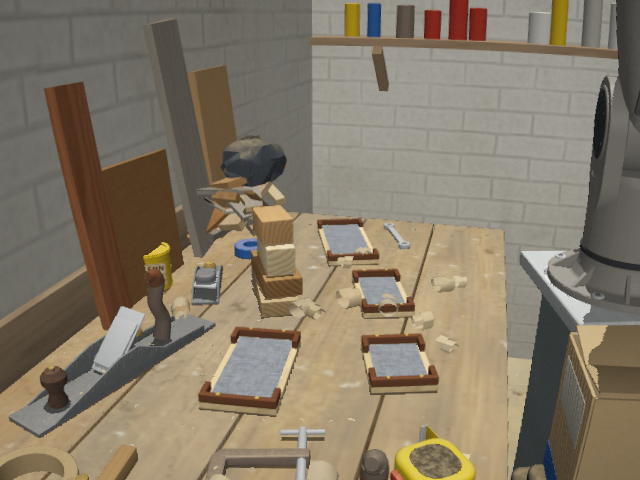

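```bash
python3 - <<'E'
import cv2
t=cv2.imread('pics/top0.png');s=cv2.imread('pics/side0.png')
def c(im,x,y,w,h,k,n): cv2.imwrite('pics/'+n,cv2.resize(im[y:y+h,x:x+w],None,fx=k,fy=k,interpolation=cv2.INTER_CUBIC))
c(t,140,160,130,97,6,'a1.png');c(t,150,250,200,75,4,'a2.png');c(t,355,220,130,80,6,'a3.png');c(t,255,160,110,75,7,'a4.png');c(s,230,190,100,140,4,'a5.png')
E
```

```text
(no output)
```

View pics/a1.png

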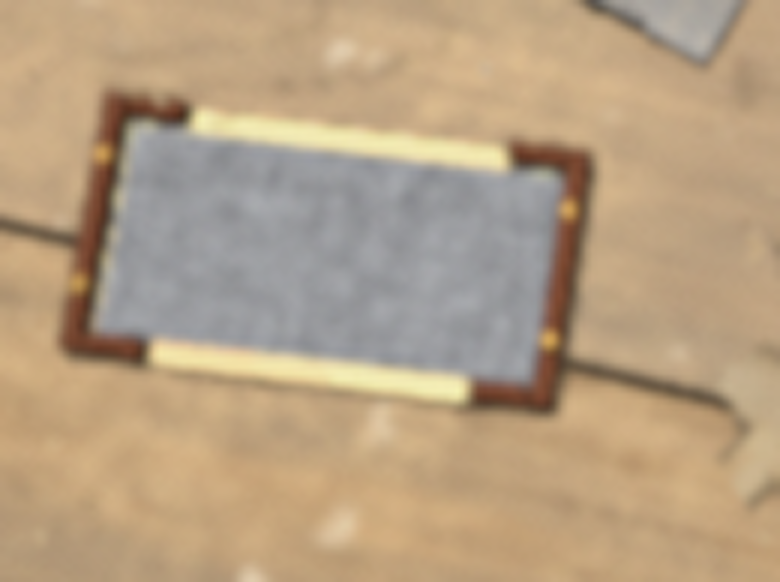

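View pics/a2.png

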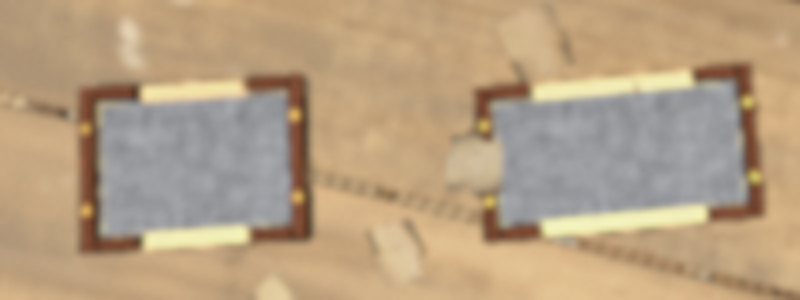

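View pics/a3.png

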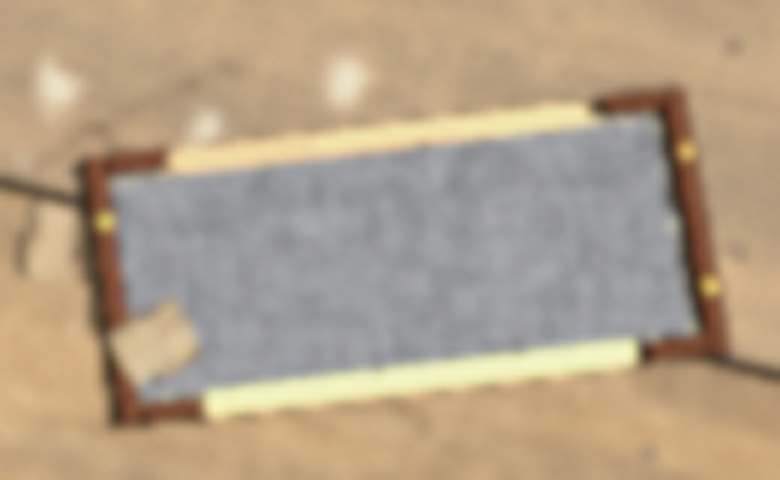

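View pics/a4.png

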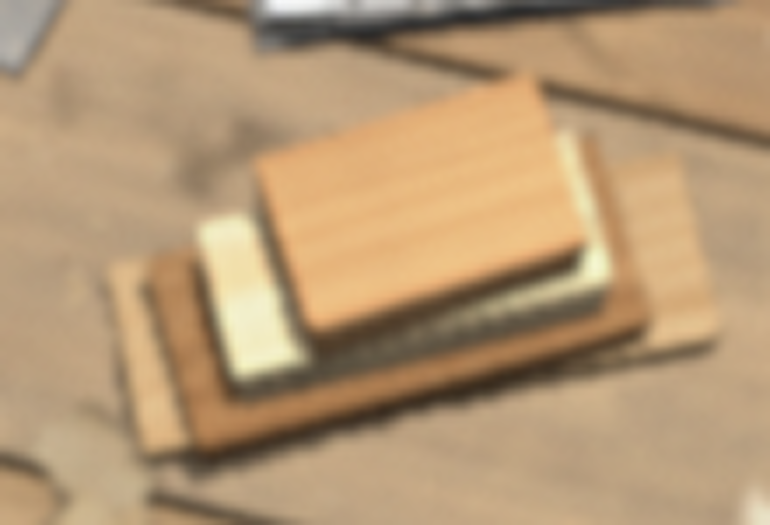

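View pics/a5.png

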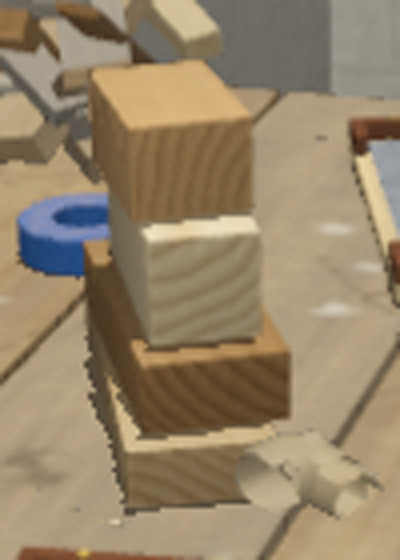

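```bash
cat > h.py <<'E'
from rig import *
import numpy as np, cv2
from scipy.optimize import least_squares
from scipy.spatial.transform import Rotation as R
def proj(n,P):
    m=camera_model(n);return cv2.projectPoints(np.float64(P).reshape(-1,1,3),m['rvec'],m['tvec'],m['camera_matrix'],m['dist'])[0].reshape(-1,2)
def back(n,px,z):
    m=camera_model(n);u=cv2.undistortPoints(np.float64(px).reshape(-1,1,2),m['camera_matrix'],m['dist']).reshape(-1,2)
    Rm=cv2.Rodrigues(m['rvec'])[0];C=-Rm.T@m['tvec'];d=np.c_[u,np.ones(len(u))]@Rm
    return C+d*((z-C[2])/d[:,2])[:,None]
def corners(p,w,l,z):
    # TL,TR,BR,BL in top image: TL=+x+y
    c,s=np.cos(p[2]),np.sin(p[2]);q=np.array([[w,l],[w,-l],[-w,-l],[-w,l]])/2
    return np.c_[q@np.array([[c,s],[-s,c]])+p[:2],np.full(4,z)]
def fit(n,px,w,l,z,idx=(0,1,2,3)):
    px=np.float64(px);b=back(n,px,z);idx=list(idx)
    f=lambda p:(corners(p,w,l,z)[idx]-b)[:,:2].ravel()
    r=least_squares(f,[*b[:,:2].mean(0),0]);return r.x,np.abs(r.fun).max(),b
E
cat > fit0.py <<'E'
from h import *
D=dict(
c180=((355,220),6,[(83,163),(683,90),(727,352),(113,422)],96,216,21),
c140=((140,160),6,[(108,95),(592,153),(552,410),(63,350)],96,176,21),
c110=((150,250),4,[(477,90),(749,66),(761,214),(487,240)],81,146,21),
c80=((150,250),4,[(82,90),(303,76),(308,237),(82,250)],86,116,21),
b80=((255,160),7,[(258,155),(538,75),(585,240),(315,332)],50,80,140),
b110=((255,160),7,[(198,222),(572,132),(607,300),(240,380)],45,110,100),
b140=((255,160),7,[(148,255),(593,135),(648,330),(200,450)],60,140,55),
b180=((255,160),7,[(110,265),(680,155),(717,340),(145,455)],60,180,25))
for k,(o,s,p,w,l,z) in D.items():
    p=(np.array(p)+.5)/s-.5+o
    x,e,b=fit('top',p,w,l,z);print(k,x.round(3),e.round(1),'L',np.linalg.norm(b[0]-b[1]).round(),np.linalg.norm(b[2]-b[3]).round(),'W',np.linalg.norm(b[0]-b[3]).round(),np.linalg.norm(b[2]-b[1]).round(), 'side',proj('side',corners(x,w,l,z)).round(0).tolist())
m=camera_model('top');print(-cv2.Rodrigues(m['rvec'])[0].T@m['tvec'])
E
python3 fit0.py
```

```text
c180 [ 5.02235e+02 -1.91268e+02  9.80000e-02] 2.7 L 215.0 217.0 W 91.0 93.0 side [[329.0, 254.0], [318.0, 217.0], [362.0, 216.0], [380.0, 252.0]]
c140 [ 6.40281e+02  2.88078e+02 -1.37000e-01] 1.4 L 175.0 174.0 W 94.0 94.0 side [[200.0, 390.0], [238.0, 323.0], [303.0, 327.0], [279.0, 397.0]]
c110 [4.53236e+02 5.62750e+01 7.00000e-02] 2.7 L 143.0 142.0 W 77.0 77.0 side [[364.0, 304.0], [353.0, 267.0], [398.0, 266.0], [416.0, 302.0]]
c80 [4.51620e+02 2.75488e+02 4.20000e-02] 2.0 L 114.0 115.0 W 82.0 83.0 side [[371.0, 376.0], [362.0, 331.0], [422.0, 329.0], [439.0, 373.0]]
b80 [6.33029e+02 3.23510e+01 2.90000e-01] 2.5 L 79.0 77.0 W 51.0 48.0 side [[263.0, 219.0], [253.0, 205.0], [282.0, 202.0], [294.0, 216.0]]
b110 [6.27374e+02 3.73210e+01 2.17000e-01] 2.8 L 109.0 105.0 W 47.0 50.0 side [[268.0, 248.0], [259.0, 225.0], [285.0, 223.0], [296.0, 245.0]]
b140 [6.2879e+02 3.8837e+01 2.5400e-01] 1.7 L 137.0 137.0 W 61.0 62.0 side [[266.0, 279.0], [252.0, 248.0], [286.0, 245.0], [303.0, 275.0]]
b180 [6.32607e+02 3.36330e+01 1.84000e-01] 1.9 L 178.0 177.0 W 60.0 59.0 side [[262.0, 300.0], [253.0, 257.0], [285.0, 255.0], [300.0, 297.0]]
[403.11373278  49.40158977 966.95285833]
```

```bash
cat > d.py <<'E'
import sys
from h import *
# usage: d.py gx gy gz yaw(rad of blank) -> dp cm, turn for TCP so grasp point at g
def main(gx,gy,gz,yaw):
    s=get_state();q=s['eef_rot'];Rc=R.from_quat([q[1],q[2],q[3],q[0]])
    best=None
    for y in(yaw,yaw+np.pi):
        yt=np.array([np.cos(y),np.sin(y),0]);zt=np.array([0,0,-1.]);xt=np.cross(yt,zt)
        Rt=R.from_matrix(np.c_[xt,yt,zt]);r=(Rc.inv()*Rt).as_rotvec()
        if best is None or np.linalg.norm(r)<np.linalg.norm(best[0]):best=(r,Rt)
    r,Rt=best
    p=np.array([gx,gy,gz+180.]);print('dp cm',(Rc.inv().apply(p-s['tool_pos'])/10).round(2),'turn',r.round(3))
    print('t',round(s['time'],2),'pos',s['tool_pos'].round(1),'grasp',(s['tool_pos']+Rc.apply([0,0,180])).round(1),'w',round(s['grip_width'],1),'F',s['ft_force'].round(1),'q',s['qpos'].round(2))
main(*map(float,sys.argv[1:]))
E
python3 d.py 633 32 222 .29
```

```text
dp cm [-56.18 -38.14   0.25] turn [-0.001  0.001  0.85 ]
t 0.1 pos [281.8 613.2 404.1] grasp [281.8 613.  224.1] w 93.7 F [-0.2  0.8  1.1] q [-1.29  0.43  0.07  1.61 -0.03  1.11 -0.07]
```

Emit:
play_rows(
  commands=[
    {"dp":[-1.5,-1,0],"turn":[0,0,0.03],"fingers":1},
    {"dp":[-4,-2.7,0],"turn":[0,0,0.08],"fingers":1},
    {"dp":[-7,-4.75,0],"turn":[0,0,0.14],"fingers":1},
    {"dp":[-10,-6.8,0],"turn":[0,0,0.2],"fingers":1},
    {"dp":[-13,-8.8,0],"turn":[0,0,0.26],"fingers":1},
    {"dp":[-16,-10.8,0],"turn":[0,0,0.32],"fingers":1},
    {"dp":[-19,-12.9,0],"turn":[0,0,0.38],"fingers":1},
    {"dp":[-22,-14.9,0],"turn":[0,0,0.44],"fingers":1},
    {"dp":[-25,-17,0],"turn":[0,0,0.5],"fingers":1},
    {"dp":[-28,-19,0],"turn":[0,0,0.56],"fingers":1},
  ],
  squeeze=25,
)

```text
time: 0.93
tool_pos: [457.5, 321.2, 404.6]
eef_rot: [-0.0, 0.477, 0.879, -0.0]
ft_force: [0.1, -0.1, 0.5]
grip_width: 94.0
```

```bash
python3 d.py 633 32 222 .29
```

```text
dp cm [-33.81  -1.03   0.26] turn [-0.    -0.     0.286]
t 0.93 pos [457.5 321.2 404.6] grasp [457.5 321.2 224.6] w 94.0 F [ 0.1 -0.1  0.5] q [-0.98  0.24  0.3   1.88 -0.08  1.03 -0.07]
```

Emit:
play_rows(
  commands=[
    {"dp":[-3.5,-0.1,0],"turn":[0,0,0.04],"fingers":1},
    {"dp":[-7,-0.2,0],"turn":[0,0,0.08],"fingers":1},
    {"dp":[-11,-0.3,0],"turn":[0,0,0.12],"fingers":1},
    {"dp":[-15,-0.45,0],"turn":[0,0,0.16],"fingers":1},
    {"dp":[-19,-0.6,0],"turn":[0,0,0.2],"fingers":1},
    {"dp":[-23,-0.7,0],"turn":[0,0,0.23],"fingers":1},
    {"dp":[-27,-0.8,0],"turn":[0,0,0.26],"fingers":1},
    {"dp":[-30.5,-0.9,0],"turn":[0,0,0.28],"fingers":1},
    {"dp":[-32.8,-1,0],"turn":[0,0,0.286],"fingers":1},
    {"dp":[-33.8,-1,0],"turn":[0,0,0.286],"fingers":1},
  ],
)

```text
time: 1.77
tool_pos: [634.5, 31.1, 404.5]
eef_rot: [0.0, 0.598, 0.801, -0.001]
ft_force: [-0.4, 0.3, 0.1]
grip_width: 94.3
```

```bash
python3 d.py 633 32 122 .29; python3 - <<'E'
from h import *
cv2.imwrite('pics/s1.png',snapshot('side')[:,:,::-1]);
cv2.imwrite('pics/t1.png',snapshot('top')[:,:,::-1])
E
```

```text
dp cm [ 0.15 -0.12 10.25] turn [-0.     0.001 -0.002]
t 1.77 pos [634.5  31.1 404.5] grasp [634.5  30.8 224.5] w 94.3 F [-0.4  0.3  0.1] q [-0.52  0.39  0.49  1.72 -0.2   1.08  0.32]
```

View pics/s1.png

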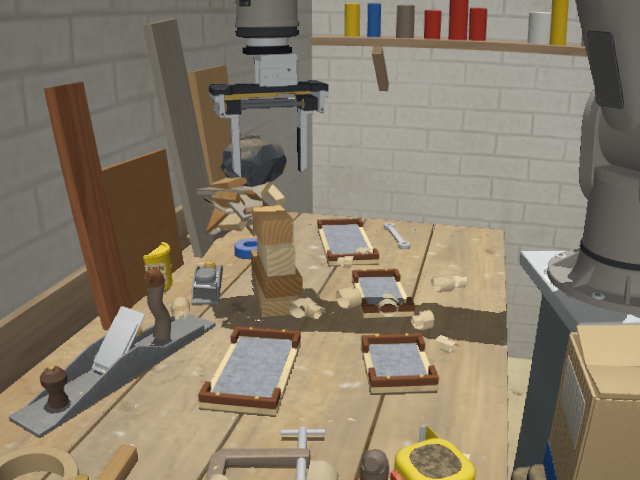

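View pics/t1.png

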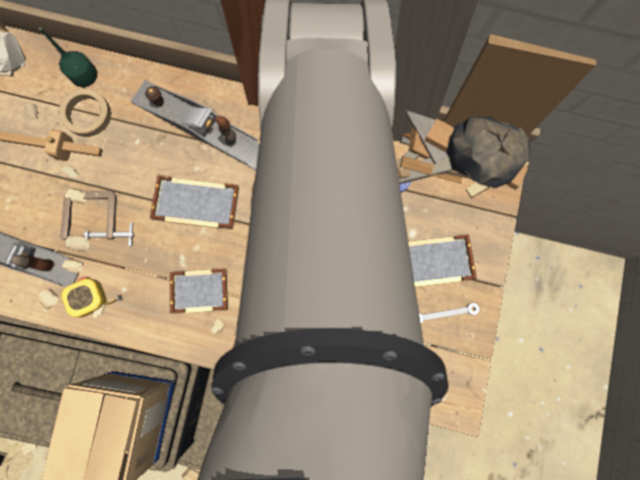

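Emit:
play_rows(
  commands=[
    {"dp":[0.1,-0.1,1],"turn":[0,0,0],"fingers":1},
    {"dp":[0.1,-0.1,2.5],"turn":[0,0,0],"fingers":1},
    {"dp":[0.1,-0.1,4],"turn":[0,0,0],"fingers":1},
    {"dp":[0.1,-0.1,5.5],"turn":[0,0,0],"fingers":1},
    {"dp":[0.1,-0.1,7],"turn":[0,0,0],"fingers":1},
    {"dp":[0.1,-0.1,8.3],"turn":[0,0,0],"fingers":1},
    {"dp":[0.1,-0.1,9.4],"turn":[0,0,0],"fingers":1},
    {"dp":[0.1,-0.1,10],"turn":[0,0,0],"fingers":1},
    {"dp":[0.1,-0.1,10.2],"turn":[0,0,0],"fingers":1},
    {"dp":[0.1,-0.1,10.2],"turn":[0,0,0],"fingers":1},
  ],
)

```text
time: 2.7
tool_pos: [632.4, 36.4, 302.4]
eef_rot: [-0.0, 0.596, 0.803, -0.0]
ft_force: [0.6, -0.4, 0.5]
grip_width: 94.2
```

```bash
python3 d.py 633 32 122 .29; python3 - <<'E'
from h import *
a=snapshot('side')[:,:,::-1]
cv2.imwrite('pics/s2.png',cv2.resize(a[130:330,200:340],None,fx=3,fy=3))
E
```

```text
dp cm [-0.44 -0.07  0.04] turn [-0.001 -0.     0.004]
t 2.7 pos [632.4  36.4 302.4] grasp [632.3  36.4 122.4] w 94.2 F [ 0.6 -0.4  0.5] q [-0.49  0.5   0.44  1.81 -0.26  0.89  0.37]
```

View pics/s2.png

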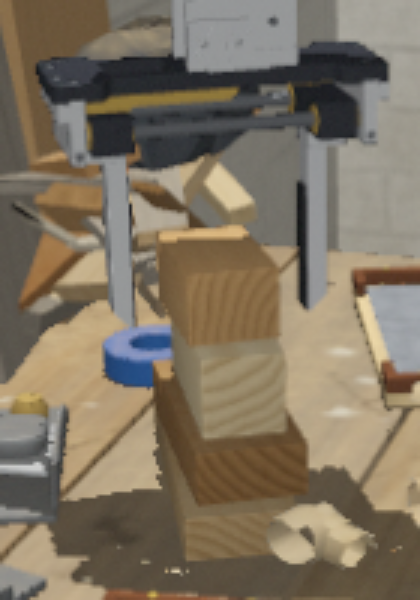

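Emit:
play_rows(
  commands=[
    {"dp":[-0.4,0,0],"turn":[0,0,0],"fingers":1},
    {"dp":[-0.4,0,0],"turn":[0,0,0],"fingers":0.7},
    {"dp":[-0.4,0,0],"turn":[0,0,0],"fingers":0.6},
    {"dp":[-0.4,0,0],"turn":[0,0,0],"fingers":0.55},
    {"dp":[-0.4,0,0],"turn":[0,0,0],"fingers":0.5},
    {"dp":[-0.4,0,0],"turn":[0,0,0],"fingers":0.45},
    {"dp":[-0.4,0,0],"turn":[0,0,0],"fingers":0.4},
    {"dp":[-0.4,0,0],"turn":[0,0,0],"fingers":0.4},
    {"dp":[-0.4,0,0],"turn":[0,0,0],"fingers":0.4},
    {"dp":[-0.4,0,0],"turn":[0,0,0],"fingers":0.4},
  ],
)

```text
time: 3.58
tool_pos: [633.7, 32.4, 302.7]
eef_rot: [-0.0, 0.596, 0.803, -0.0]
ft_force: [0.4, -0.6, 0.7]
grip_width: 49.9
```

```bash
python3 d.py 633 32 122 .29
```

```text
dp cm [-0.01 -0.08  0.07] turn [-0.    -0.     0.004]
t 3.58 pos [633.7  32.4 302.7] grasp [633.7  32.4 122.7] w 49.9 F [ 0.4 -0.6  0.7] q [-0.48  0.5   0.44  1.81 -0.26  0.89  0.37]
```

```bash
python3 d.py 451.6 275.5 152 .042
```

```text
dp cm [ 28.55 -10.39  -2.93] turn [-0.    -0.     0.252]
t 3.58 pos [633.7  32.4 302.7] grasp [633.7  32.4 122.7] w 49.9 F [ 0.4 -0.6  0.7] q [-0.48  0.5   0.44  1.81 -0.26  0.89  0.37]
```

Emit:
play_rows(
  commands=[
    {"dp":[-0.4,0,-0.3],"turn":[0,0,0],"fingers":0.4},
    {"dp":[-0.4,0,-1],"turn":[0,0,0],"fingers":0.4},
    {"dp":[-0.4,0,-2],"turn":[0,0,0],"fingers":0.4},
    {"dp":[-0.4,0,-3],"turn":[0,0,0],"fingers":0.4},
    {"dp":[-0.4,0,-3.5],"turn":[0,0,0],"fingers":0.4},
    {"dp":[-0.4,0,-4],"turn":[0,0,0],"fingers":0.4},
    {"dp":[-0.4,0,-4],"turn":[0,0,0],"fingers":0.4},
    {"dp":[-0.4,0,-4],"turn":[0,0,0],"fingers":0.4},
    {"dp":[-0.4,0,-4],"turn":[0,0,0],"fingers":0.4},
    {"dp":[-0.4,0,-4],"turn":[0,0,0],"fingers":0.4},
  ],
)

```text
time: 4.42
tool_pos: [634.7, 28.6, 342.2]
eef_rot: [-0.0, 0.596, 0.803, -0.0]
ft_force: [0.7, -1.0, -1.3]
grip_width: 49.8
```

```bash
python3 d.py 451.6 275.5 152 .042;python3 - <<'E'
from h import *
a=snapshot('side')[:,:,::-1]
cv2.imwrite('pics/s3.png',cv2.resize(a[130:330,200:340],None,fx=3,fy=3))
E
```

```text
dp cm [ 28.94 -10.37   1.03] turn [-0.001  0.     0.252]
t 4.42 pos [634.7  28.6 342.2] grasp [634.6  28.6 162.2] w 49.8 F [ 0.7 -1.  -1.3] q [-0.49  0.45  0.46  1.78 -0.24  0.97  0.36]
```

View pics/s3.png

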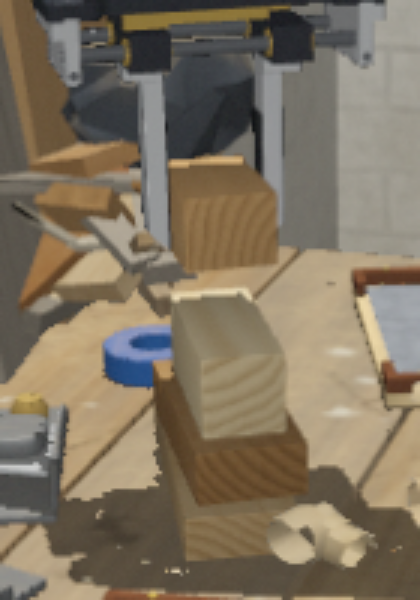

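Emit:
play_rows(
  commands=[
    {"dp":[1,-0.4,0],"turn":[0,0,0.02],"fingers":0.4},
    {"dp":[4,-1.4,0],"turn":[0,0,0.05],"fingers":0.4},
    {"dp":[7.5,-2.7,0],"turn":[0,0,0.08],"fingers":0.4},
    {"dp":[11,-3.9,0],"turn":[0,0,0.11],"fingers":0.4},
    {"dp":[14.5,-5.2,0],"turn":[0,0,0.14],"fingers":0.4},
    {"dp":[18,-6.5,1],"turn":[0,0,0.17],"fingers":0.4},
    {"dp":[21.5,-7.7,2],"turn":[0,0,0.2],"fingers":0.4},
    {"dp":[25,-9,3],"turn":[0,0,0.23],"fingers":0.4},
    {"dp":[28,-10,4],"turn":[0,0,0.252],"fingers":0.4},
    {"dp":[28.9,-10.4,5],"turn":[0,0,0.252],"fingers":0.4},
  ],
)

```text
time: 5.3
tool_pos: [448.7, 279.0, 292.0]
eef_rot: [-0.001, 0.691, 0.723, -0.0]
ft_force: [0.6, 1.3, -0.8]
grip_width: 50.1
```

```bash
python3 d.py 451.6 275.5 34 .042
```

```text
dp cm [-0.37  0.28  7.8 ] turn [-0.001 -0.001  0.003]
t 5.3 pos [448.7 279.  292. ] grasp [448.5 279.2 112. ] w 50.1 F [ 0.6  1.3 -0.8] q [-1.04  0.35  0.43  2.06 -0.21  0.78 -0.43]
```

Descend partway and settle, then take a check picture.

Emit:
play_rows(
  commands=[
    {"dp":[-0.2,0.1,0.7],"turn":[0,0,0],"fingers":0.4},
    {"dp":[-0.4,0.3,1.8],"turn":[0,0,0],"fingers":0.4},
    {"dp":[-0.4,0.3,3],"turn":[0,0,0],"fingers":0.4},
    {"dp":[-0.4,0.3,4],"turn":[0,0,0],"fingers":0.4},
    {"dp":[-0.4,0.3,4.6],"turn":[0,0,0],"fingers":0.4},
    {"dp":[-0.4,0.3,5],"turn":[0,0,0],"fingers":0.4},
    {"dp":[-0.4,0.3,5],"turn":[0,0,0],"fingers":0.4},
    {"dp":[-0.4,0.3,5],"turn":[0,0,0],"fingers":0.4},
    {"dp":[-0.4,0.3,5],"turn":[0,0,0],"fingers":0.4},
    {"dp":[-0.4,0.3,5],"turn":[0,0,0],"fingers":0.4},
  ],
)

```text
time: 6.13
tool_pos: [454.9, 271.2, 243.1]
eef_rot: [-0.0, 0.692, 0.722, 0.0]
ft_force: [0.4, 0.3, -1.7]
grip_width: 49.8
```

```bash
python3 d.py 451.6 275.5 32 .042;python3 - <<'E'
from h import *
a=snapshot('side')[:,:,::-1]
cv2.imwrite('pics/s4.png',cv2.resize(a[230:430,320:480],None,fx=3,fy=3))
E
```

```text
dp cm [ 0.44 -0.32  3.11] turn [ 0.001 -0.001 -0.   ]
t 6.13 pos [454.9 271.2 243.1] grasp [455.  271.3  63.1] w 49.8 F [ 0.4  0.3 -1.7] q [-0.99  0.43  0.4   2.08 -0.26  0.68 -0.37]
```

View pics/s4.png

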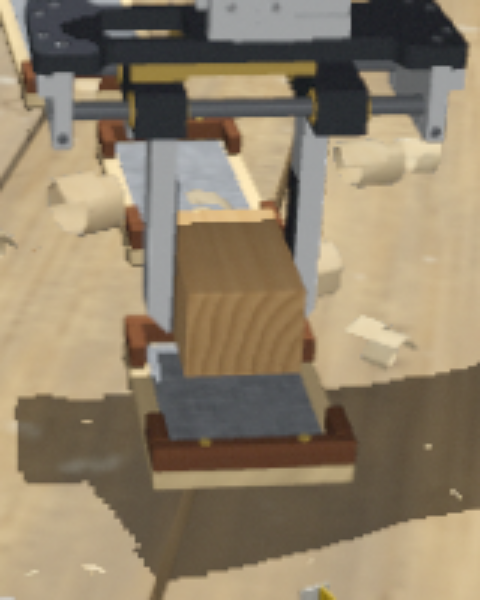

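Emit:
play_rows(
  commands=[
    {"dp":[0.2,-0.2,0.4],"turn":[0,0,0],"fingers":0.4},
    {"dp":[0.4,-0.3,1],"turn":[0,0,0],"fingers":0.4},
    {"dp":[0.4,-0.3,1.6],"turn":[0,0,0],"fingers":0.4},
    {"dp":[0.4,-0.3,2.1],"turn":[0,0,0],"fingers":0.4},
    {"dp":[0.4,-0.3,2.5],"turn":[0,0,0],"fingers":0.4},
    {"dp":[0.4,-0.3,2.8],"turn":[0,0,0],"fingers":0.4},
    {"dp":[0.4,-0.3,3],"turn":[0,0,0],"fingers":0.4},
    {"dp":[0.4,-0.3,3.05],"turn":[0,0,0],"fingers":0.4},
    {"dp":[0.4,-0.3,3.05],"turn":[0,0,0],"fingers":0.4},
    {"dp":[0.4,-0.3,3.05],"turn":[0,0,0],"fingers":0.4},
  ],
)

```text
time: 7.02
tool_pos: [451.7, 275.0, 212.3]
eef_rot: [0.0, 0.692, 0.722, 0.0]
ft_force: [-0.1, 0.1, -0.1]
grip_width: 49.9
```

```bash
python3 d.py 451.6 275.5 32 .042;python3 - <<'E'
from h import *
a=snapshot('side')[:,:,::-1]
cv2.imwrite('pics/s5.png',cv2.resize(a[230:430,320:480],None,fx=3,fy=3))
E
```

```text
dp cm [ 0.05 -0.    0.03] turn [ 0. -0. -0.]
t 7.02 pos [451.7 275.  212.3] grasp [451.7 275.   32.3] w 49.9 F [-0.1  0.1 -0.1] q [-0.97  0.48  0.37  2.1  -0.3   0.61 -0.35]
```

View pics/s5.png

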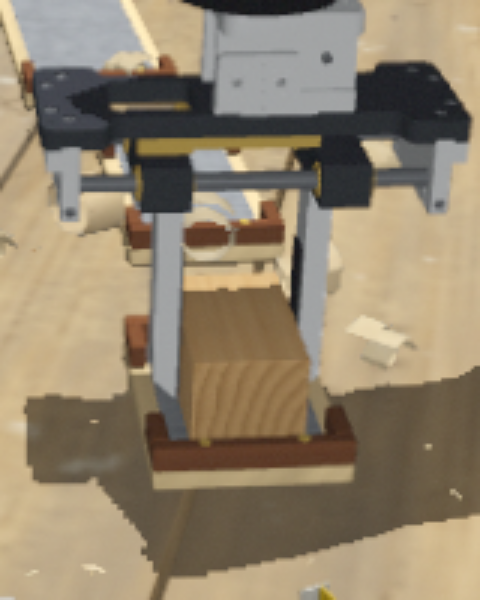

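Emit:
play_rows(
  commands=[
    {"dp":[0,0,0],"turn":[0,0,0],"fingers":0.6},
    {"dp":[0,0,0],"turn":[0,0,0],"fingers":0.75},
    {"dp":[0,0,0],"turn":[0,0,0],"fingers":0.85},
    {"dp":[0,0,0],"turn":[0,0,0],"fingers":0.85},
    {"dp":[0,0,-1],"turn":[0,0,0],"fingers":0.85},
    {"dp":[0,0,-3],"turn":[0,0,0],"fingers":0.85},
    {"dp":[0,0,-5.5],"turn":[0,0,0],"fingers":0.9},
    {"dp":[0,0,-8],"turn":[0,0,0],"fingers":1},
    {"dp":[0,0,-10],"turn":[0,0,0],"fingers":1},
    {"dp":[0,0,-11],"turn":[0,0,0],"fingers":1},
  ],
)

```text
time: 7.9
tool_pos: [452.1, 275.0, 325.2]
eef_rot: [0.0, 0.692, 0.722, 0.002]
ft_force: [0.3, 0.3, -0.0]
grip_width: 93.7
```

```bash
python3 d.py 627.4 37.3 180 .217;python3 - <<'E'
from h import *
a=snapshot('side')[:,:,::-1]
cv2.imwrite('pics/s6.png',cv2.resize(a[230:430,320:480],None,fx=3,fy=3))
E
```

```text
dp cm [-24.47  16.54  -3.5 ] turn [ 0.002 -0.002 -0.175]
t 7.9 pos [452.1 275.  325.2] grasp [452.5 275.4 145.2] w 93.7 F [ 0.3  0.3 -0. ] q [-1.05  0.3   0.46  2.03 -0.18  0.84 -0.45]
```

View pics/s6.png

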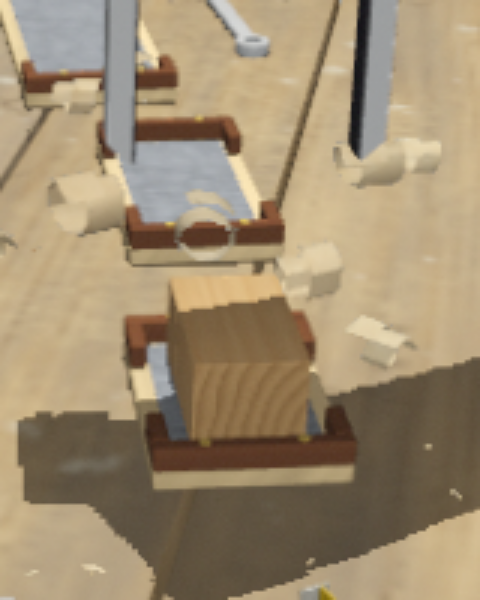

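```bash
python3 - <<'E'
from h import *
a=snapshot('top')[:,:,::-1]
cv2.imwrite('pics/t6.png',cv2.resize(a[160:235,255:365],None,fx=7,fy=7,interpolation=cv2.INTER_CUBIC))
E
```

```text
(no output)
```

View pics/t6.png

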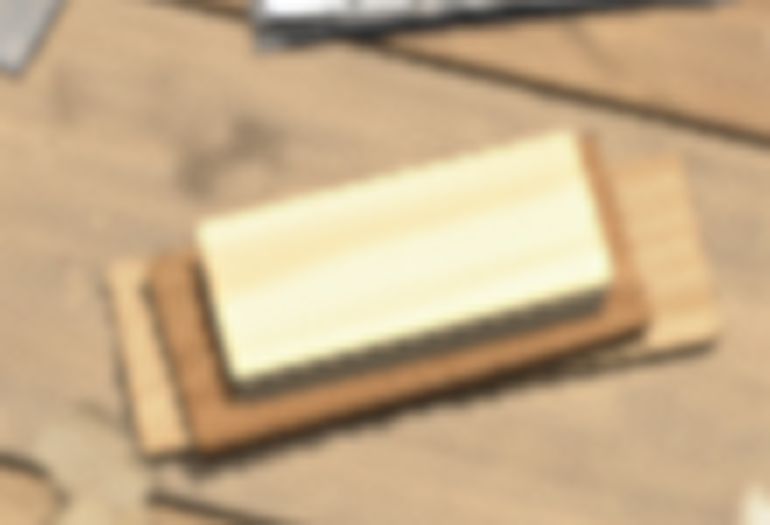

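```bash
python3 - <<'E'
from h import *
p=(np.array([(197,222),(578,130),(610,283),(236,381)])+.5)/7-.5+(255,160)
print(fit('top',p,45,110,100))
E
python3 d.py 628 37.5 180 .24
```

```text
(array([6.28673367e+02, 3.69962105e+01, 2.33794871e-01]), np.float64(1.445340064923748), array([[638.60944464,  95.64087896, 100.        ],
       [664.04893517, -12.42537744, 100.        ],
       [619.34801536, -20.27472597, 100.        ],
       [592.68707189,  85.04406632, 100.        ]]))
dp cm [-24.48  16.6   -3.63] turn [ 0.002 -0.002 -0.198]
t 8.0 pos [451.9 275.2 324. ] grasp [452.2 275.6 144. ] w 93.8 F [-0.9  0.1 -0.5] q [-1.05  0.3   0.46  2.03 -0.18  0.84 -0.45]
```

Emit:
play_rows(
  commands=[
    {"dp":[-2,1.3,-1],"turn":[0,0,-0.02],"fingers":1},
    {"dp":[-5,3.4,-2],"turn":[0,0,-0.05],"fingers":1},
    {"dp":[-8.3,5.6,-3],"turn":[0,0,-0.08],"fingers":1},
    {"dp":[-11.6,7.8,-3.6],"turn":[0,0,-0.1],"fingers":1},
    {"dp":[-15,10.1,-3.6],"turn":[0,0,-0.13],"fingers":1},
    {"dp":[-18.3,12.4,-3.6],"turn":[0,0,-0.16],"fingers":1},
    {"dp":[-21.4,14.5,-3.6],"turn":[0,0,-0.19],"fingers":1},
    {"dp":[-23.6,16,-3.6],"turn":[0,0,-0.198],"fingers":1},
    {"dp":[-24.5,16.6,-3.6],"turn":[0,0,-0.198],"fingers":1},
    {"dp":[-24.5,16.6,-3.6],"turn":[0,0,-0.198],"fingers":1},
  ],
)

```text
time: 8.83
tool_pos: [628.4, 34.4, 356.8]
eef_rot: [-0.0, 0.619, 0.785, -0.001]
ft_force: [-0.4, 0.4, -0.6]
grip_width: 94.0
```

Emit:
play_rows(
  commands=[
    {"dp":[0,0,1],"turn":[0,0,0],"fingers":1},
    {"dp":[0,0,2.5],"turn":[0,0,0],"fingers":1},
    {"dp":[0,0,4],"turn":[0,0,0],"fingers":1},
    {"dp":[0,0,5.5],"turn":[0,0,0],"fingers":1},
    {"dp":[0,0,7],"turn":[0,0,0],"fingers":1},
    {"dp":[0,0,8],"turn":[0,0,0],"fingers":1},
    {"dp":[0,0,8.8],"turn":[0,0,0],"fingers":1},
    {"dp":[0,0,9.2],"turn":[0,0,0],"fingers":1},
    {"dp":[0,0,9.2],"turn":[0,0,0],"fingers":1},
    {"dp":[0,0,9.2],"turn":[0,0,0],"fingers":1},
  ],
)

```text
time: 9.67
tool_pos: [627.8, 37.4, 266.4]
eef_rot: [0.0, 0.617, 0.787, 0.0]
ft_force: [0.4, 1.0, 0.5]
grip_width: 94.0
```

```bash
python3 d.py 628.5 37 80 .24;python3 - <<'E'
from h import *
a=snapshot('side')[:,:,::-1]
cv2.imwrite('pics/s7.png',cv2.resize(a[130:330,200:340],None,fx=3,fy=3))
E
```

```text
dp cm [-0.06  0.06  0.64] turn [0. 0. 0.]
t 9.67 pos [627.8  37.4 266.4] grasp [627.8  37.4  86.4] w 94.0 F [0.4 1.  0.5] q [-0.5   0.54  0.45  1.85 -0.31  0.82  0.35]
```

View pics/s7.png

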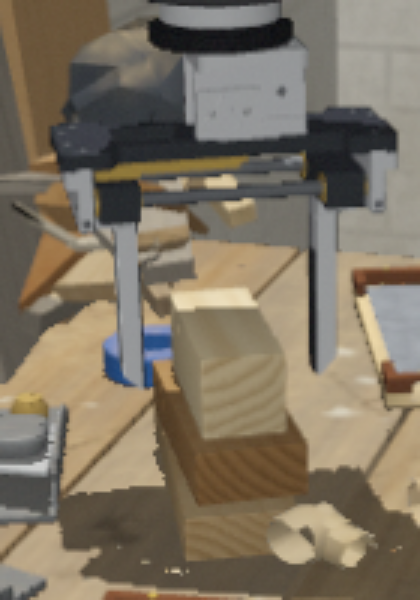

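Down 0.6 and close; then lift.

Emit:
play_rows(
  commands=[
    {"dp":[-0.1,0.1,0.6],"turn":[0,0,0],"fingers":0.9},
    {"dp":[-0.1,0.1,0.6],"turn":[0,0,0],"fingers":0.7},
    {"dp":[-0.1,0.1,0.6],"turn":[0,0,0],"fingers":0.6},
    {"dp":[-0.1,0.1,0.6],"turn":[0,0,0],"fingers":0.55},
    {"dp":[-0.1,0.1,0.6],"turn":[0,0,0],"fingers":0.5},
    {"dp":[-0.1,0.1,0.6],"turn":[0,0,0],"fingers":0.45},
    {"dp":[-0.1,0.1,0.6],"turn":[0,0,0],"fingers":0.4},
    {"dp":[-0.1,0.1,0.6],"turn":[0,0,0],"fingers":0.35},
    {"dp":[-0.1,0.1,0.6],"turn":[0,0,0],"fingers":0.35},
    {"dp":[-0.1,0.1,0.6],"turn":[0,0,0],"fingers":0.35},
  ],
)

```text
time: 10.55
tool_pos: [628.9, 36.4, 260.3]
eef_rot: [0.0, 0.617, 0.787, 0.0]
ft_force: [-0.2, -0.1, 1.1]
grip_width: 45.0
```

```bash
python3 d.py 628.5 37 80 .24
```

```text
dp cm [ 0.06 -0.03  0.03] turn [ 0. -0. -0.]
t 10.55 pos [628.9  36.4 260.3] grasp [629.   36.4  80.3] w 45.0 F [-0.2 -0.1  1.1] q [-0.49  0.55  0.45  1.85 -0.32  0.82  0.36]
```

Emit:
play_rows(
  commands=[
    {"dp":[0,0,-0.3],"turn":[0,0,0],"fingers":0.35},
    {"dp":[0,0,-1],"turn":[0,0,0],"fingers":0.35},
    {"dp":[0,0,-2],"turn":[0,0,0],"fingers":0.35},
    {"dp":[0,0,-3],"turn":[0,0,0],"fingers":0.35},
    {"dp":[0,0,-4],"turn":[0,0,0],"fingers":0.35},
    {"dp":[0,0,-4.7],"turn":[0,0,0],"fingers":0.35},
    {"dp":[0,0,-5],"turn":[0,0,0],"fingers":0.35},
    {"dp":[0,0,-5],"turn":[0,0,0],"fingers":0.35},
    {"dp":[0,0,-5],"turn":[0,0,0],"fingers":0.35},
    {"dp":[0,0,-5],"turn":[0,0,0],"fingers":0.35},
  ],
)

```text
time: 11.38
tool_pos: [628.8, 36.5, 309.8]
eef_rot: [-0.0, 0.617, 0.787, -0.0]
ft_force: [0.1, -0.1, -0.5]
grip_width: 44.6
```

```bash
python3 d.py 453.2 56.3 84 .07;python3 - <<'E'
from h import *
a=snapshot('side')[:,:,::-1]
cv2.imwrite('pics/s8.png',cv2.resize(a[130:330,200:340],None,fx=3,fy=3))
E
```

```text
dp cm [  6.1  -16.58   4.59] turn [-0.001  0.     0.17 ]
t 11.38 pos [628.8  36.5 309.8] grasp [628.7  36.5 129.8] w 44.6 F [ 0.1 -0.1 -0.5] q [-0.52  0.49  0.48  1.82 -0.28  0.9   0.33]
```

View pics/s8.png

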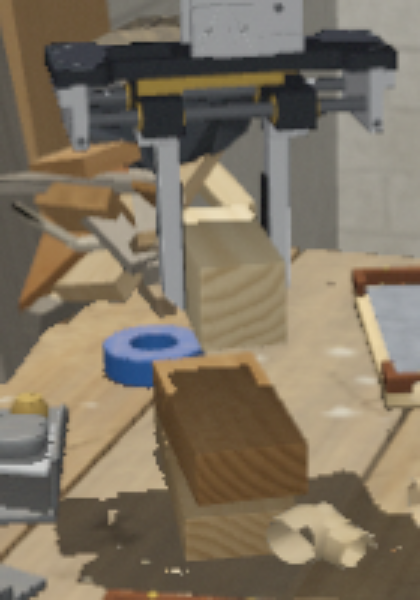

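Emit:
play_rows(
  commands=[
    {"dp":[0.4,-1,0],"turn":[0,0,0.01],"fingers":0.35},
    {"dp":[1.2,-3.3,0],"turn":[0,0,0.04],"fingers":0.35},
    {"dp":[2.2,-6.2,0],"turn":[0,0,0.07],"fingers":0.35},
    {"dp":[3.3,-9,0],"turn":[0,0,0.1],"fingers":0.35},
    {"dp":[4.4,-12,1],"turn":[0,0,0.13],"fingers":0.35},
    {"dp":[5.4,-14.6,2],"turn":[0,0,0.16],"fingers":0.35},
    {"dp":[5.9,-16,3],"turn":[0,0,0.17],"fingers":0.35},
    {"dp":[6.1,-16.6,4],"turn":[0,0,0.17],"fingers":0.35},
    {"dp":[6.1,-16.6,4.6],"turn":[0,0,0.17],"fingers":0.35},
    {"dp":[6.1,-16.6,4.6],"turn":[0,0,0.17],"fingers":0.35},
  ],
)

```text
time: 12.27
tool_pos: [452.6, 56.3, 263.4]
eef_rot: [-0.0, 0.682, 0.732, -0.001]
ft_force: [0.3, 0.2, -0.8]
grip_width: 45.0
```

Emit:
play_rows(
  commands=[
    {"dp":[0,0,0.5],"turn":[0,0,0],"fingers":0.35},
    {"dp":[0,0,1],"turn":[0,0,0],"fingers":0.35},
    {"dp":[0,0,1.5],"turn":[0,0,0],"fingers":0.35},
    {"dp":[0,0,2],"turn":[0,0,0],"fingers":0.35},
    {"dp":[0,0,2],"turn":[0,0,0],"fingers":0.35},
    {"dp":[0,0,2],"turn":[0,0,0],"fingers":0.35},
    {"dp":[0,0,2],"turn":[0,0,0],"fingers":0.35},
    {"dp":[0,0,2],"turn":[0,0,0],"fingers":0.35},
    {"dp":[0,0,2],"turn":[0,0,0],"fingers":0.35},
    {"dp":[0,0,2],"turn":[0,0,0],"fingers":0.35},
  ],
)

```text
time: 13.1
tool_pos: [453.2, 56.3, 244.3]
eef_rot: [0.0, 0.682, 0.731, 0.0]
ft_force: [0.4, -0.3, -0.9]
grip_width: 44.6
```

```bash
python3 d.py 453.2 56.3 34.3 .07;python3 - <<'E'
from h import *
a=snapshot('side')[:,:,::-1]
cv2.imwrite('pics/s9.png',cv2.resize(a[180:340,320:460],None,fx=4,fy=3.7))
E
```

```text
dp cm [ 0. -0.  3.] turn [ 0. -0. -0.]
t 13.1 pos [453.2  56.3 244.3] grasp [453.3  56.3  64.3] w 44.6 F [ 0.4 -0.3 -0.9] q [-0.69  0.34  0.5   2.24 -0.28  0.62  0.09]
```

View pics/s9.png

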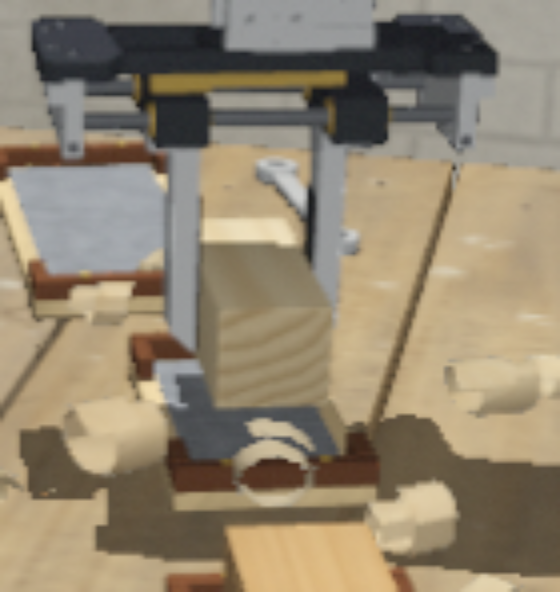

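Emit:
play_rows(
  commands=[
    {"dp":[0,0,0.4],"turn":[0,0,0],"fingers":0.35},
    {"dp":[0,0,1],"turn":[0,0,0],"fingers":0.35},
    {"dp":[0,0,1.6],"turn":[0,0,0],"fingers":0.35},
    {"dp":[0,0,2.1],"turn":[0,0,0],"fingers":0.35},
    {"dp":[0,0,2.5],"turn":[0,0,0],"fingers":0.35},
    {"dp":[0,0,2.8],"turn":[0,0,0],"fingers":0.35},
    {"dp":[0,0,2.95],"turn":[0,0,0],"fingers":0.35},
    {"dp":[0,0,3],"turn":[0,0,0],"fingers":0.35},
    {"dp":[0,0,3],"turn":[0,0,0],"fingers":0.35},
    {"dp":[0,0,3],"turn":[0,0,0],"fingers":0.35},
  ],
)

```text
time: 13.98
tool_pos: [453.2, 56.2, 214.2]
eef_rot: [0.0, 0.682, 0.731, 0.0]
ft_force: [-0.5, -0.1, -1.8]
grip_width: 45.0
```

```bash
python3 d.py 453.2 56.3 34.3 .07;python3 - <<'E'
from h import *
a=snapshot('side')[:,:,::-1]
cv2.imwrite('pics/s10.png',cv2.resize(a[180:340,320:460],None,fx=4,fy=3.7))
E
```

```text
dp cm [ 0.01 -0.   -0.01] turn [ 0.  0. -0.]
t 13.98 pos [453.2  56.2 214.2] grasp [453.2  56.2  34.2] w 45.0 F [-0.5 -0.1 -1.8] q [-0.65  0.4   0.46  2.26 -0.33  0.55  0.13]
```

View pics/s10.png

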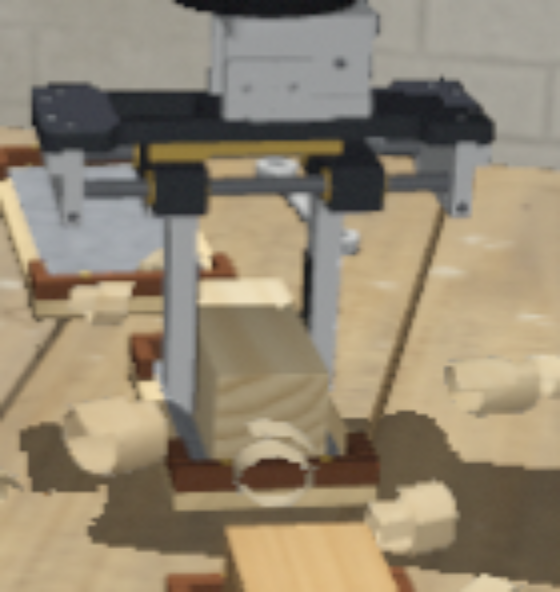

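Emit:
play_rows(
  commands=[
    {"dp":[0,0,0.05],"turn":[0,0,0],"fingers":0.45},
    {"dp":[0,0,0.05],"turn":[0,0,0],"fingers":0.6},
    {"dp":[0,0,0.05],"turn":[0,0,0],"fingers":0.8},
    {"dp":[0,0,0.05],"turn":[0,0,0],"fingers":0.8},
    {"dp":[0,0,-0.6],"turn":[0,0,0],"fingers":0.8},
    {"dp":[0,0,-2.5],"turn":[0,0,0],"fingers":0.8},
    {"dp":[0,0,-5],"turn":[0,0,0],"fingers":0.9},
    {"dp":[0,0,-7],"turn":[0,0,0],"fingers":1},
    {"dp":[0,0,-8],"turn":[0,0,0],"fingers":1},
    {"dp":[0,0,-8],"turn":[0,0,0],"fingers":1},
  ],
)

```text
time: 14.87
tool_pos: [453.7, 56.4, 296.1]
eef_rot: [0.0, 0.682, 0.731, 0.002]
ft_force: [1.0, 0.7, -0.2]
grip_width: 93.5
```

```bash
python3 d.py 628.8 38.8 110 .254;python3 - <<'E'
from h import *
a=snapshot('side')[:,:,::-1]
cv2.imwrite('pics/s11.png',cv2.resize(a[180:340,320:460],None,fx=4,fy=3.7))
a=snapshot('top')[:,:,::-1]
cv2.imwrite('pics/t11.png',a)
E
```

```text
dp cm [-2.98 17.34  0.66] turn [ 0.003 -0.001 -0.184]
t 14.87 pos [453.7  56.4 296.1] grasp [454.2  56.7 116.1] w 93.5 F [ 1.   0.7 -0.2] q [-0.75  0.24  0.56  2.21 -0.19  0.74  0.  ]
```

View pics/s11.png

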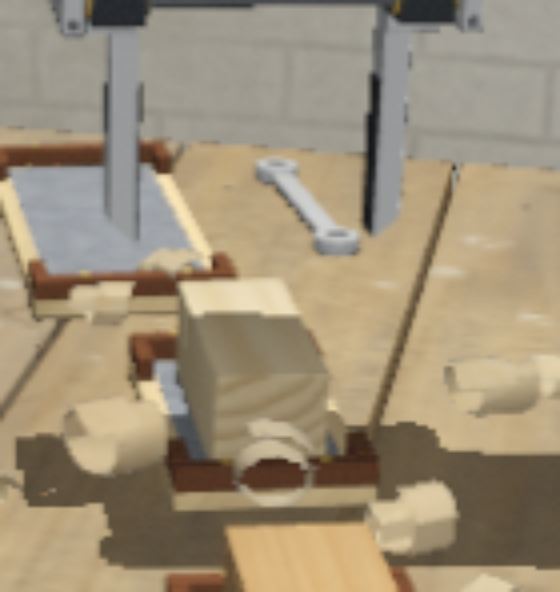

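View pics/t11.png

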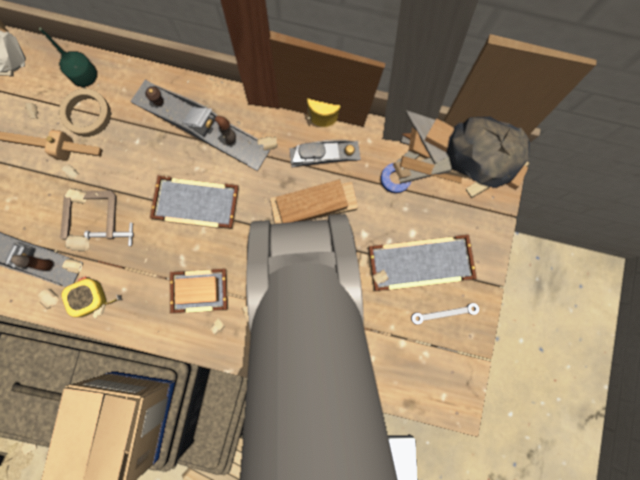

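```bash
python3 - <<'E'
import cv2
a=cv2.imread('pics/t11.png')
cv2.imwrite('pics/t11c.png',cv2.resize(a[160:235,255:365],None,fx=7,fy=7,interpolation=cv2.INTER_CUBIC))
E
```

```text
(no output)
```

View pics/t11c.png

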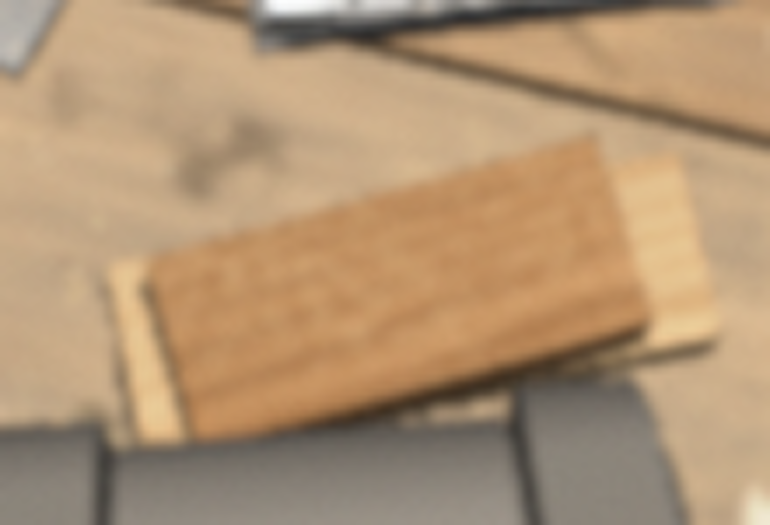

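Emit:
play_rows(
  commands=[
    {"dp":[-0.3,1.5,0],"turn":[0,0,-0.02],"fingers":1},
    {"dp":[-0.8,4.5,0],"turn":[0,0,-0.05],"fingers":1},
    {"dp":[-1.3,7.5,0],"turn":[0,0,-0.08],"fingers":1},
    {"dp":[-1.8,10.5,0],"turn":[0,0,-0.11],"fingers":1},
    {"dp":[-2.3,13.5,0],"turn":[0,0,-0.14],"fingers":1},
    {"dp":[-2.8,16,0],"turn":[0,0,-0.17],"fingers":1},
    {"dp":[-3,17.3,0.3],"turn":[0,0,-0.184],"fingers":1},
    {"dp":[-3,17.3,0.6],"turn":[0,0,-0.184],"fingers":1},
    {"dp":[-3,17.3,0.6],"turn":[0,0,-0.184],"fingers":1},
    {"dp":[-3,17.3,0.6],"turn":[0,0,-0.184],"fingers":1},
  ],
)

```text
time: 15.8
tool_pos: [626.9, 38.3, 286.8]
eef_rot: [-0.001, 0.612, 0.791, -0.001]
ft_force: [0.1, 0.1, 0.8]
grip_width: 93.9
```

```bash
python3 d.py 628.8 38.8 49 .254
```

```text
dp cm [0.   0.21 5.78] turn [-0.003 -0.    -0.001]
t 15.8 pos [626.9  38.3 286.8] grasp [626.4  38.2 106.8] w 93.9 F [0.1 0.1 0.8] q [-0.52  0.52  0.47  1.84 -0.3   0.86  0.35]
```

Emit:
play_rows(
  commands=[
    {"dp":[0,0.1,0.8],"turn":[0,0,0],"fingers":1},
    {"dp":[0,0.1,2],"turn":[0,0,0],"fingers":1},
    {"dp":[0,0.1,3.2],"turn":[0,0,0],"fingers":1},
    {"dp":[0,0.1,4.3],"turn":[0,0,0],"fingers":1},
    {"dp":[0,0.1,5.1],"turn":[0,0,0],"fingers":1},
    {"dp":[0,0.1,5.5],"turn":[0,0,0],"fingers":1},
    {"dp":[0,0.1,5.6],"turn":[0,0,0],"fingers":1},
    {"dp":[0,0.1,5.6],"turn":[0,0,0],"fingers":1},
    {"dp":[0,0.1,5.6],"turn":[0,0,0],"fingers":1},
    {"dp":[0,0.1,5.6],"turn":[0,0,0],"fingers":1},
  ],
)

```text
time: 16.63
tool_pos: [629.0, 38.6, 232.7]
eef_rot: [0.0, 0.612, 0.791, 0.0]
ft_force: [-0.4, -0.6, 0.2]
grip_width: 93.9
```

```bash
python3 d.py 628.8 38.8 49 .254;python3 - <<'E'
from h import *
a=snapshot('side')[:,:,::-1]
cv2.imwrite('pics/s12.png',cv2.resize(a[130:330,200:340],None,fx=3,fy=3))
E
```

```text
dp cm [ 0.02 -0.02  0.37] turn [ 0.001  0.    -0.   ]
t 16.63 pos [629.   38.6 232.7] grasp [629.2  38.6  52.7] w 93.9 F [-0.4 -0.6  0.2] q [-0.49  0.59  0.44  1.86 -0.34  0.77  0.39]
```

View pics/s12.png

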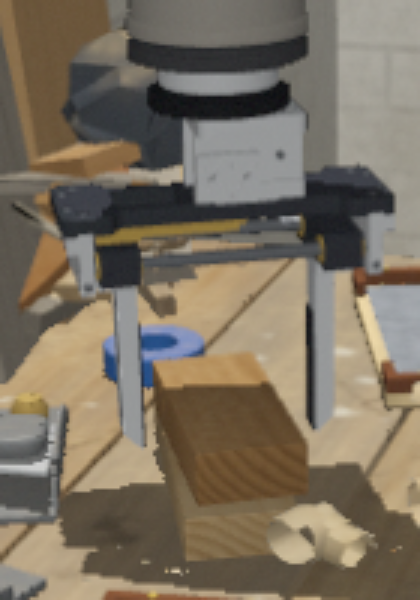

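Emit:
play_rows(
  commands=[
    {"dp":[0,0,0.4],"turn":[0,0,0],"fingers":0.9},
    {"dp":[0,0,0.4],"turn":[0,0,0],"fingers":0.8},
    {"dp":[0,0,0.4],"turn":[0,0,0],"fingers":0.75},
    {"dp":[0,0,0.4],"turn":[0,0,0],"fingers":0.7},
    {"dp":[0,0,0.4],"turn":[0,0,0],"fingers":0.65},
    {"dp":[0,0,0.4],"turn":[0,0,0],"fingers":0.6},
    {"dp":[0,0,0.4],"turn":[0,0,0],"fingers":0.55},
    {"dp":[0,0,0.4],"turn":[0,0,0],"fingers":0.5},
    {"dp":[0,0,0.4],"turn":[0,0,0],"fingers":0.5},
    {"dp":[0,0,0.4],"turn":[0,0,0],"fingers":0.5},
  ],
)

```text
time: 17.52
tool_pos: [628.9, 38.6, 228.3]
eef_rot: [0.0, 0.612, 0.791, 0.0]
ft_force: [0.2, 0.2, 1.1]
grip_width: 59.7
```

Emit:
play_rows(
  commands=[
    {"dp":[0,0,-0.3],"turn":[0,0,0],"fingers":0.5},
    {"dp":[0,0,-1],"turn":[0,0,0],"fingers":0.5},
    {"dp":[0,0,-2],"turn":[0,0,0],"fingers":0.5},
    {"dp":[0,0,-3],"turn":[0,0,0],"fingers":0.5},
    {"dp":[0,0,-4],"turn":[0,0,0],"fingers":0.5},
    {"dp":[0,0,-4.7],"turn":[0,0,0],"fingers":0.5},
    {"dp":[0,0,-5],"turn":[0,0,0],"fingers":0.5},
    {"dp":[0,0,-5],"turn":[0,0,0],"fingers":0.5},
    {"dp":[0,0,-5],"turn":[0,0,0],"fingers":0.5},
    {"dp":[0,0,-5],"turn":[0,0,0],"fingers":0.5},
  ],
)

```text
time: 18.35
tool_pos: [628.6, 38.7, 277.8]
eef_rot: [-0.0, 0.612, 0.791, -0.0]
ft_force: [0.2, -0.8, -1.4]
grip_width: 60.2
```

```bash
python3 d.py 640.3 288 75 -.137;python3 - <<'E'
from h import *
a=snapshot('side')[:,:,::-1]
cv2.imwrite('pics/s13.png',cv2.resize(a[130:330,200:340],None,fx=3,fy=3))
E
```

```text
dp cm [23.84  7.4   2.27] turn [-0.001  0.     0.391]
t 18.35 pos [628.6  38.7 277.8] grasp [628.5  38.7  97.8] w 60.2 F [ 0.2 -0.8 -1.4] q [-0.51  0.53  0.47  1.84 -0.31  0.85  0.36]
```

View pics/s13.png

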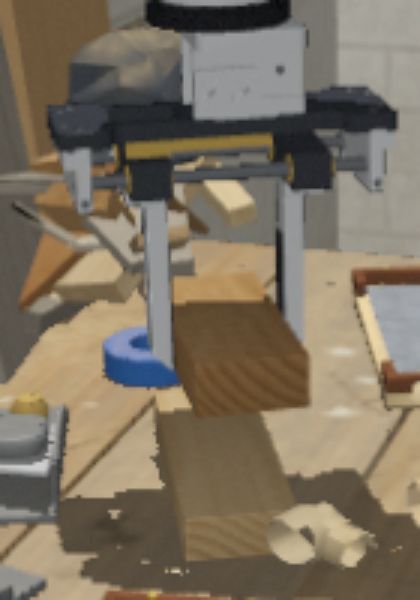

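```bash
python3 - <<'E'
from h import *
print(back('top',[(225,130),(205,122),(152,95)],100).round(), back('top',[(265,155),(245,165)],20).round())
E
```

```text
[[767. 211. 100.]
 [785. 251. 100.]
 [844. 359. 100.]] [[742. 138.  20.]
 [720. 181.  20.]]
```

Emit:
play_rows(
  commands=[
    {"dp":[1,0.3,-0.5],"turn":[0,0,0.02],"fingers":0.5},
    {"dp":[3.5,1.1,-1],"turn":[0,0,0.06],"fingers":0.5},
    {"dp":[6.5,2,-1],"turn":[0,0,0.11],"fingers":0.5},
    {"dp":[9.6,3,-1],"turn":[0,0,0.16],"fingers":0.5},
    {"dp":[12.7,3.9,-1],"turn":[0,0,0.21],"fingers":0.5},
    {"dp":[15.8,4.9,-1],"turn":[0,0,0.26],"fingers":0.5},
    {"dp":[18.9,5.9,-1],"turn":[0,0,0.31],"fingers":0.5},
    {"dp":[21.6,6.7,-1],"turn":[0,0,0.36],"fingers":0.5},
    {"dp":[23.3,7.2,-1],"turn":[0,0,0.385],"fingers":0.5},
    {"dp":[23.8,7.4,-1],"turn":[0,0,0.391],"fingers":0.5},
  ],
)

```text
time: 19.23
tool_pos: [639.8, 291.9, 287.0]
eef_rot: [-0.001, 0.753, 0.658, -0.0]
ft_force: [-0.1, -0.5, -1.3]
grip_width: 59.4
```

```bash
python3 d.py 640.3 288 62 -.137;python3 - <<'E'
from h import *
a=snapshot('side')[:,:,::-1]
cv2.imwrite('pics/s14.png',cv2.resize(a[180:430,100:350],None,fx=2.3,fy=2.3))
E
```

```text
dp cm [-0.38  0.11  4.5 ] turn [-0.001 -0.     0.003]
t 19.23 pos [639.8 291.9 287. ] grasp [639.5 292.  107. ] w 59.4 F [-0.1 -0.5 -1.3] q [-0.89  0.64  0.55  1.65 -0.39  0.96 -0.34]
```

View pics/s14.png

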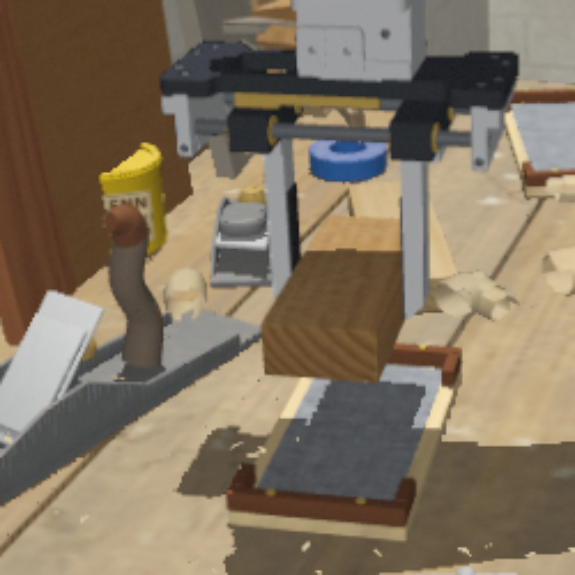

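Emit:
play_rows(
  commands=[
    {"dp":[0,0,0.7],"turn":[0,0,0],"fingers":0.5},
    {"dp":[0,0,1.8],"turn":[0,0,0],"fingers":0.5},
    {"dp":[0,0,3],"turn":[0,0,0],"fingers":0.5},
    {"dp":[0,0,4],"turn":[0,0,0],"fingers":0.5},
    {"dp":[0,0,4.8],"turn":[0,0,0],"fingers":0.5},
    {"dp":[0,0,5],"turn":[0,0,0],"fingers":0.5},
    {"dp":[0,0,5],"turn":[0,0,0],"fingers":0.5},
    {"dp":[0,0,5],"turn":[0,0,0],"fingers":0.5},
    {"dp":[0,0,5],"turn":[0,0,0],"fingers":0.5},
    {"dp":[0,0,5],"turn":[0,0,0],"fingers":0.5},
  ],
)

```text
time: 20.12
tool_pos: [640.8, 287.7, 238.7]
eef_rot: [0.0, 0.754, 0.657, 0.0]
ft_force: [-0.1, 0.4, 0.1]
grip_width: 59.6
```

```bash
python3 d.py 640.3 288 32.3 -.137;python3 - <<'E'
from h import *
a=snapshot('side')[:,:,::-1]
cv2.imwrite('pics/s15.png',cv2.resize(a[180:430,100:350],None,fx=2.3,fy=2.3))
E
```

```text
dp cm [ 0.03 -0.06  2.64] turn [ 0.001 -0.001 -0.   ]
t 20.12 pos [640.8 287.7 238.7] grasp [641.  287.7  58.7] w 59.6 F [-0.1  0.4  0.1] q [-0.87  0.7   0.52  1.68 -0.43  0.88 -0.31]
```

View pics/s15.png

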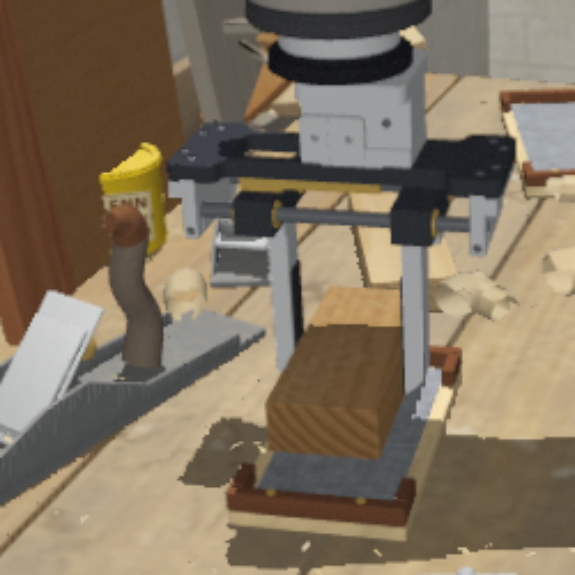

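Emit:
play_rows(
  commands=[
    {"dp":[0,0,0.4],"turn":[0,0,0],"fingers":0.5},
    {"dp":[0,0,0.9],"turn":[0,0,0],"fingers":0.5},
    {"dp":[0,0,1.4],"turn":[0,0,0],"fingers":0.5},
    {"dp":[0,0,1.8],"turn":[0,0,0],"fingers":0.5},
    {"dp":[0,0,2.2],"turn":[0,0,0],"fingers":0.5},
    {"dp":[0,0,2.5],"turn":[0,0,0],"fingers":0.5},
    {"dp":[0,0,2.6],"turn":[0,0,0],"fingers":0.5},
    {"dp":[0,0,2.6],"turn":[0,0,0],"fingers":0.5},
    {"dp":[0,0,2.6],"turn":[0,0,0],"fingers":0.5},
    {"dp":[0,0,2.6],"turn":[0,0,0],"fingers":0.5},
  ],
)

```text
time: 21.0
tool_pos: [640.6, 287.6, 212.1]
eef_rot: [-0.0, 0.754, 0.657, -0.0]
ft_force: [-1.4, -0.5, 1.1]
grip_width: 59.8
```

```bash
python3 d.py 640.3 288 32.3 -.137;python3 - <<'E'
from h import *
a=snapshot('side')[:,:,::-1]
cv2.imwrite('pics/s16.png',cv2.resize(a[180:430,100:350],None,fx=2.3,fy=2.3))
E
```

```text
dp cm [ 0.04 -0.04 -0.02] turn [-0.  0. -0.]
t 21.0 pos [640.6 287.6 212.1] grasp [640.6 287.5  32.1] w 59.8 F [-1.4 -0.5  1.1] q [-0.85  0.73  0.5   1.69 -0.44  0.84 -0.3 ]
```

View pics/s16.png

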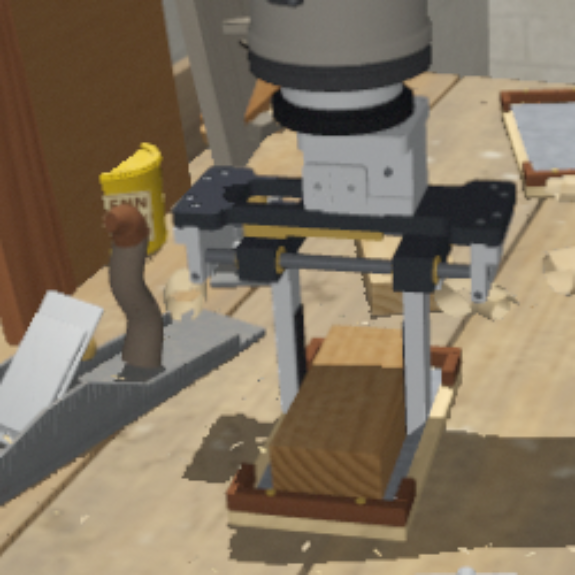

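Emit:
play_rows(
  commands=[
    {"dp":[0,0,0],"turn":[0,0,0],"fingers":0.7},
    {"dp":[0,0,0],"turn":[0,0,0],"fingers":0.85},
    {"dp":[0,0,0],"turn":[0,0,0],"fingers":0.95},
    {"dp":[0,0,0],"turn":[0,0,0],"fingers":0.95},
    {"dp":[0,0,-0.6],"turn":[0,0,0],"fingers":0.95},
    {"dp":[0,0,-2.5],"turn":[0,0,0],"fingers":0.95},
    {"dp":[0,0,-5],"turn":[0,0,0],"fingers":0.95},
    {"dp":[0,0,-7],"turn":[0,0,0],"fingers":1},
    {"dp":[0,0,-8],"turn":[0,0,0],"fingers":1},
    {"dp":[0,0,-8],"turn":[0,0,0],"fingers":1},
  ],
)

```text
time: 21.88
tool_pos: [641.3, 287.7, 294.8]
eef_rot: [0.0, 0.754, 0.657, 0.002]
ft_force: [0.1, -0.6, 0.2]
grip_width: 94.0
```

```bash
python3 d.py 632.6 33.6 85 .184;python3 - <<'E'
from h import *
a=snapshot('side')[:,:,::-1]
cv2.imwrite('pics/s17.png',a)
a=snapshot('top')[:,:,::-1]
cv2.imwrite('pics/t17.png',a)
cv2.imwrite('pics/t17c.png',cv2.resize(a[160:235,255:365],None,fx=7,fy=7,interpolation=cv2.INTER_CUBIC))
E
```

```text
dp cm [-25.3    2.6    2.93] turn [ 0.003 -0.002 -0.321]
t 21.88 pos [641.3 287.7 294.8] grasp [641.9 288.  114.8] w 94.0 F [ 0.1 -0.6  0.2] q [-0.89  0.63  0.55  1.65 -0.39  0.96 -0.34]
```

View pics/s17.png

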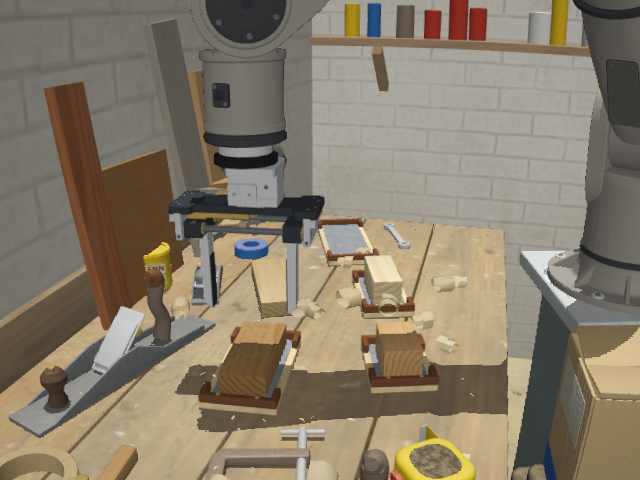

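View pics/t17c.png

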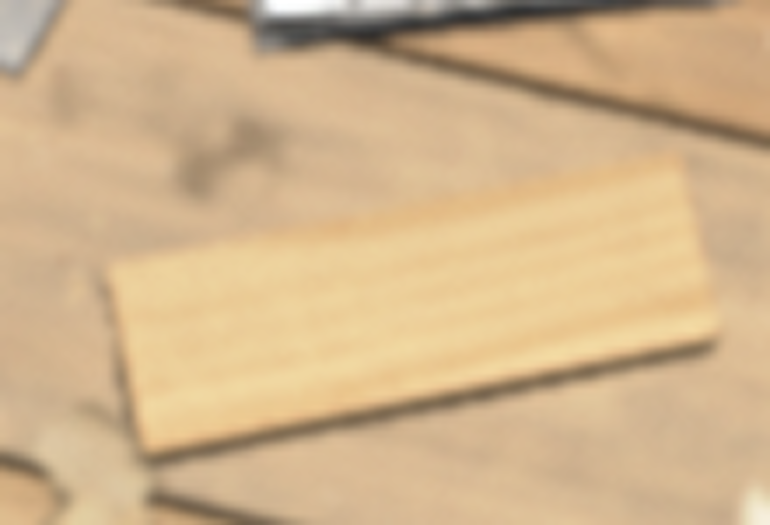

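Emit:
play_rows(
  commands=[
    {"dp":[-1.5,0.2,0],"turn":[0,0,-0.02],"fingers":1},
    {"dp":[-4.5,0.5,0],"turn":[0,0,-0.06],"fingers":1},
    {"dp":[-8,0.8,0],"turn":[0,0,-0.1],"fingers":1},
    {"dp":[-11.5,1.2,0],"turn":[0,0,-0.15],"fingers":1},
    {"dp":[-15,1.5,0],"turn":[0,0,-0.2],"fingers":1},
    {"dp":[-18.5,1.9,0],"turn":[0,0,-0.25],"fingers":1},
    {"dp":[-22,2.3,0],"turn":[0,0,-0.3],"fingers":1},
    {"dp":[-24.5,2.5,0.5],"turn":[0,0,-0.321],"fingers":1},
    {"dp":[-25.3,2.6,1],"turn":[0,0,-0.321],"fingers":1},
    {"dp":[-25.3,2.6,1.5],"turn":[0,0,-0.321],"fingers":1},
  ],
)

```text
time: 22.82
tool_pos: [631.4, 30.7, 275.9]
eef_rot: [-0.0, 0.641, 0.768, -0.001]
ft_force: [-1.1, 0.3, 0.0]
grip_width: 94.2
```

Emit:
play_rows(
  commands=[
    {"dp":[0,0,1],"turn":[0,0,0],"fingers":1},
    {"dp":[0,0,2],"turn":[0,0,0],"fingers":1},
    {"dp":[0,0,3],"turn":[0,0,0],"fingers":1},
    {"dp":[0,0,4],"turn":[0,0,0],"fingers":1},
    {"dp":[0,0,5],"turn":[0,0,0],"fingers":1},
    {"dp":[0,0,5.5],"turn":[0,0,0],"fingers":1},
    {"dp":[0,0,5.5],"turn":[0,0,0],"fingers":1},
    {"dp":[0,0,5.5],"turn":[0,0,0],"fingers":1},
    {"dp":[0,0,5.5],"turn":[0,0,0],"fingers":1},
    {"dp":[0,0,5.5],"turn":[0,0,0],"fingers":1},
  ],
)

```text
time: 23.65
tool_pos: [632.1, 33.4, 222.8]
eef_rot: [0.0, 0.639, 0.769, 0.0]
ft_force: [-0.5, -0.5, 0.8]
grip_width: 93.9
```

```bash
python3 d.py 632.6 33.6 25 .184;python3 - <<'E'
from h import *
a=snapshot('side')[:,:,::-1]
cv2.imwrite('pics/s18.png',cv2.resize(a[130:330,200:340],None,fx=3,fy=3))
E
```

```text
dp cm [0.01 0.05 1.78] turn [ 0.001 -0.    -0.   ]
t 23.65 pos [632.1  33.4 222.8] grasp [632.2  33.4  42.8] w 93.9 F [-0.5 -0.5  0.8] q [-0.48  0.61  0.45  1.86 -0.37  0.76  0.35]
```

View pics/s18.png

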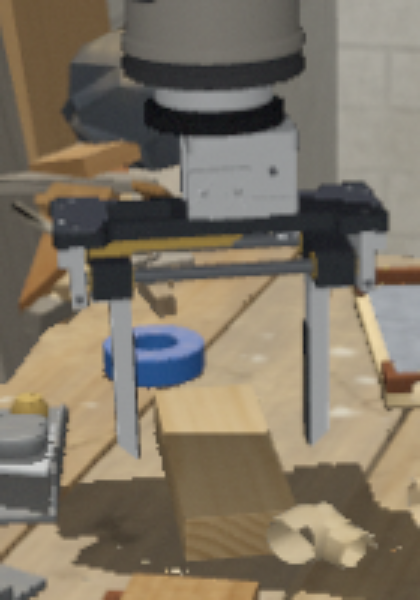

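Emit:
play_rows(
  commands=[
    {"dp":[0,0,0.5],"turn":[0,0,0],"fingers":1},
    {"dp":[0,0,1],"turn":[0,0,0],"fingers":1},
    {"dp":[0,0,1.5],"turn":[0,0,0],"fingers":1},
    {"dp":[0,0,1.75],"turn":[0,0,0],"fingers":0.9},
    {"dp":[0,0,1.75],"turn":[0,0,0],"fingers":0.8},
    {"dp":[0,0,1.75],"turn":[0,0,0],"fingers":0.7},
    {"dp":[0,0,1.75],"turn":[0,0,0],"fingers":0.65},
    {"dp":[0,0,1.75],"turn":[0,0,0],"fingers":0.6},
    {"dp":[0,0,1.75],"turn":[0,0,0],"fingers":0.5},
    {"dp":[0,0,1.75],"turn":[0,0,0],"fingers":0.5},
  ],
)

```text
time: 24.53
tool_pos: [632.0, 33.4, 204.9]
eef_rot: [0.0, 0.639, 0.769, 0.0]
ft_force: [0.7, 0.3, 0.3]
grip_width: 59.8
```

Emit:
play_rows(
  commands=[
    {"dp":[0,0,0],"turn":[0,0,0],"fingers":0.5},
    {"dp":[0,0,0],"turn":[0,0,0],"fingers":0.5},
    {"dp":[0,0,0],"turn":[0,0,0],"fingers":0.5},
    {"dp":[0,0,-0.3],"turn":[0,0,0],"fingers":0.5},
    {"dp":[0,0,-0.6],"turn":[0,0,0],"fingers":0.5},
    {"dp":[0,0,-0.6],"turn":[0,0,0],"fingers":0.5},
    {"dp":[0,0,-0.6],"turn":[0,0,0],"fingers":0.5},
    {"dp":[0,0,-0.6],"turn":[0,0,0],"fingers":0.5},
    {"dp":[0,0,-0.6],"turn":[0,0,0],"fingers":0.5},
    {"dp":[0,0,-0.6],"turn":[0,0,0],"fingers":0.5},
  ],
)

```text
time: 25.37
tool_pos: [631.8, 33.4, 210.5]
eef_rot: [-0.0, 0.639, 0.769, -0.0]
ft_force: [0.5, -0.2, -2.2]
grip_width: 60.0
```

```bash
python3 d.py 502.2 -191.3 95 .098;python3 - <<'E'
from h import *
a=snapshot('side')[:,:,::-1]
cv2.imwrite('pics/s19.png',cv2.resize(a[130:330,200:340],None,fx=3,fy=3))
E
```

```text
dp cm [-19.72 -16.85  -6.44] turn [-0.     0.     0.086]
t 25.37 pos [631.8  33.4 210.5] grasp [631.7  33.4  30.5] w 60.0 F [ 0.5 -0.2 -2.2] q [-0.48  0.63  0.44  1.86 -0.38  0.74  0.35]
```

View pics/s19.png

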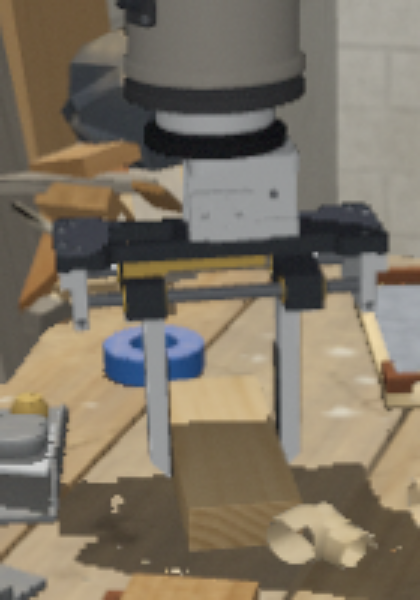

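Emit:
play_rows(
  commands=[
    {"dp":[0,0,-0.5],"turn":[0,0,0],"fingers":0.5},
    {"dp":[0,0,-1.5],"turn":[0,0,0],"fingers":0.5},
    {"dp":[0,0,-3],"turn":[0,0,0],"fingers":0.5},
    {"dp":[0,0,-4.5],"turn":[0,0,0],"fingers":0.5},
    {"dp":[-0.6,-0.5,-6],"turn":[0,0,0],"fingers":0.5},
    {"dp":[-2,-1.7,-6.5],"turn":[0,0,0.01],"fingers":0.5},
    {"dp":[-4,-3.4,-6.5],"turn":[0,0,0.02],"fingers":0.5},
    {"dp":[-6,-5.1,-6.5],"turn":[0,0,0.03],"fingers":0.5},
    {"dp":[-8,-6.8,-6.5],"turn":[0,0,0.04],"fingers":0.5},
    {"dp":[-10,-8.5,-6.5],"turn":[0,0,0.05],"fingers":0.5},
  ],
)

```text
time: 26.25
tool_pos: [565.1, -82.3, 276.0]
eef_rot: [0.0, 0.659, 0.752, 0.0]
ft_force: [-0.3, -0.5, -2.1]
grip_width: 59.6
```

```bash
python3 d.py 502.2 -191.3 95 .098
```

```text
dp cm [-9.97 -7.67  0.1 ] turn [0.    0.    0.034]
t 26.25 pos [565.1 -82.3 276. ] grasp [565.1 -82.4  96. ] w 59.6 F [-0.3 -0.5 -2.1] q [-0.38  0.45  0.52  1.98 -0.31  0.79  0.46]
```

Emit:
play_rows(
  commands=[
    {"dp":[-2,-1.55,0],"turn":[0,0,0.01],"fingers":0.5},
    {"dp":[-4,-3.1,0],"turn":[0,0,0.02],"fingers":0.5},
    {"dp":[-6,-4.7,0],"turn":[0,0,0.03],"fingers":0.5},
    {"dp":[-8,-6.2,0],"turn":[0,0,0.036],"fingers":0.5},
    {"dp":[-9.4,-7.3,0.5],"turn":[0,0,0.036],"fingers":0.5},
    {"dp":[-10.1,-7.8,1.2],"turn":[0,0,0.036],"fingers":0.5},
    {"dp":[-10.1,-7.8,2],"turn":[0,0,0.036],"fingers":0.5},
    {"dp":[-10.1,-7.8,2.5],"turn":[0,0,0.036],"fingers":0.5},
    {"dp":[-10.1,-7.8,2.5],"turn":[0,0,0.036],"fingers":0.5},
    {"dp":[-10.1,-7.8,2.5],"turn":[0,0,0.036],"fingers":0.5},
  ],
)

```text
time: 27.08
tool_pos: [503.2, -189.9, 250.2]
eef_rot: [-0.0, 0.671, 0.741, -0.0]
ft_force: [0.4, 0.3, -2.2]
grip_width: 59.7
```

```bash
python3 d.py 502.2 -191.3 34.3 .098;python3 - <<'E'
from h import *
a=snapshot('side')[:,:,::-1]
cv2.imwrite('pics/s20.png',cv2.resize(a[130:280,280:430],None,fx=4,fy=4))
E
```

```text
dp cm [-0.13 -0.11  3.59] turn [-0.001 -0.     0.001]
t 27.08 pos [ 503.2 -189.9  250.2] grasp [ 503.1 -189.9   70.2] w 59.7 F [ 0.4  0.3 -2.2] q [-0.18  0.45  0.53  2.07 -0.34  0.71  0.66]
```

View pics/s20.png

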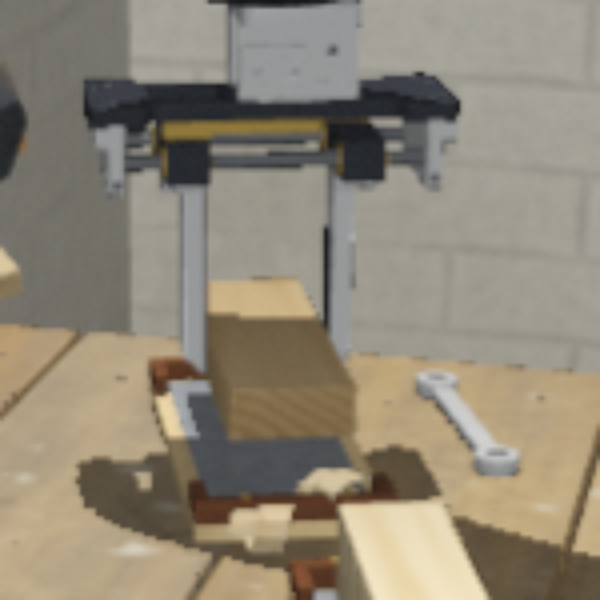

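Emit:
play_rows(
  commands=[
    {"dp":[-0.1,-0.1,0.5],"turn":[0,0,0],"fingers":0.5},
    {"dp":[-0.1,-0.1,1],"turn":[0,0,0],"fingers":0.5},
    {"dp":[-0.1,-0.1,1.6],"turn":[0,0,0],"fingers":0.5},
    {"dp":[-0.1,-0.1,2.2],"turn":[0,0,0],"fingers":0.5},
    {"dp":[-0.1,-0.1,2.8],"turn":[0,0,0],"fingers":0.5},
    {"dp":[-0.1,-0.1,3.2],"turn":[0,0,0],"fingers":0.5},
    {"dp":[-0.1,-0.1,3.5],"turn":[0,0,0],"fingers":0.5},
    {"dp":[-0.1,-0.1,3.6],"turn":[0,0,0],"fingers":0.5},
    {"dp":[-0.1,-0.1,3.6],"turn":[0,0,0],"fingers":0.5},
    {"dp":[-0.1,-0.1,3.6],"turn":[0,0,0],"fingers":0.5},
  ],
)

```text
time: 27.97
tool_pos: [501.9, -192.2, 214.8]
eef_rot: [0.0, 0.672, 0.741, -0.0]
ft_force: [0.4, -0.4, -1.6]
grip_width: 59.9
```

```bash
python3 d.py 502.2 -191.3 34.3 .098;python3 - <<'E'
from h import *
a=snapshot('side')[:,:,::-1]
cv2.imwrite('pics/s21.png',cv2.resize(a[130:280,280:430],None,fx=4,fy=4))
E
```

```text
dp cm [0.08 0.04 0.05] turn [ 0.  0. -0.]
t 27.97 pos [ 501.9 -192.2  214.8] grasp [ 501.9 -192.2   34.8] w 59.9 F [ 0.4 -0.4 -1.6] q [-0.14  0.51  0.48  2.08 -0.39  0.64  0.71]
```

View pics/s21.png

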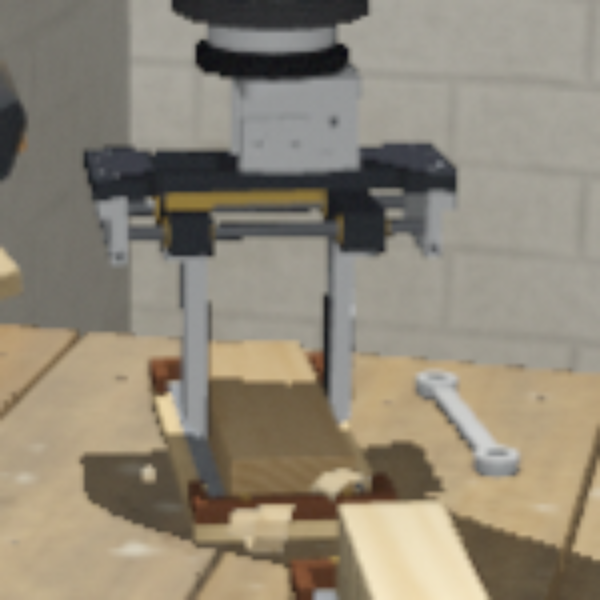

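Emit:
play_rows(
  commands=[
    {"dp":[0,0,0.08],"turn":[0,0,0],"fingers":0.5},
    {"dp":[0,0,0.08],"turn":[0,0,0],"fingers":0.5},
    {"dp":[0,0,0.08],"turn":[0,0,0],"fingers":0.75},
    {"dp":[0,0,0.08],"turn":[0,0,0],"fingers":0.9},
    {"dp":[0,0,0.08],"turn":[0,0,0],"fingers":0.95},
    {"dp":[0,0,0.08],"turn":[0,0,0],"fingers":0.95},
    {"dp":[0,0,-0.6],"turn":[0,0,0],"fingers":0.95},
    {"dp":[0,0,-2.5],"turn":[0,0,0],"fingers":0.95},
    {"dp":[0,0,-5],"turn":[0,0,0],"fingers":0.95},
    {"dp":[0,0,-8],"turn":[0,0,0],"fingers":1},
  ],
)

```text
time: 28.85
tool_pos: [501.3, -192.1, 295.1]
eef_rot: [-0.001, 0.672, 0.741, -0.001]
ft_force: [-0.2, 1.4, 0.5]
grip_width: 92.6
```

Emit:
play_rows(
  commands=[
    {"dp":[0,0,-2],"turn":[0,0,0],"fingers":1},
    {"dp":[0,0,-5],"turn":[0,0,0],"fingers":1},
    {"dp":[0,0,-8],"turn":[0,0,0],"fingers":1},
    {"dp":[-1,2,-10],"turn":[0,0,0],"fingers":1},
    {"dp":[-3,4,-12],"turn":[0,0,0],"fingers":1},
    {"dp":[-4,7,-12],"turn":[0,0,0],"fingers":1},
    {"dp":[-5,10,-12],"turn":[0,0,0],"fingers":1},
    {"dp":[-5,13,-12],"turn":[0,0,0],"fingers":1},
    {"dp":[-5,16,-12],"turn":[0,0,0],"fingers":1},
    {"dp":[-5,17,-12],"turn":[0,0,0],"fingers":1},
  ],
)

```text
time: 29.68
tool_pos: [679.2, -223.7, 414.3]
eef_rot: [0.0, 0.671, 0.742, -0.0]
ft_force: [-0.6, 0.5, 0.6]
grip_width: 94.0
```

```bash
python3 d.py 640 200 234 .1;python3 - <<'E'
from h import *
a=snapshot('side')[:,:,::-1]
cv2.imwrite('pics/s22.png',a)
a=snapshot('top')[:,:,::-1]
cv2.imwrite('pics/t22.png',a)
E
```

```text
dp cm [4.255e+01 3.400e-01 2.000e-02] turn [0. 0. 0.]
t 29.68 pos [ 679.2 -223.7  414.3] grasp [ 679.2 -223.7  234.3] w 94.0 F [-0.6  0.5  0.6] q [-0.17  0.54  0.59  1.52 -0.32  1.18  0.58]
```

View pics/s22.png

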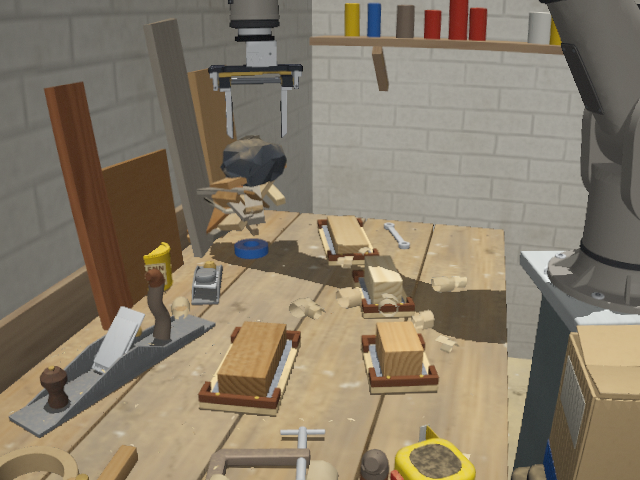

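View pics/t22.png

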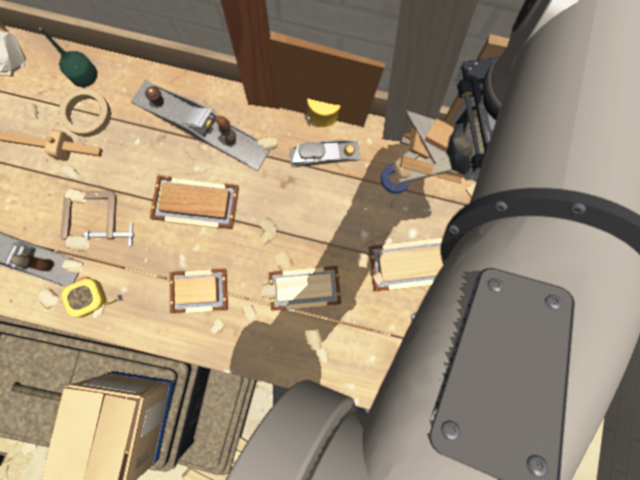

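Emit:
play_rows(
  commands=[
    {"dp":[2,0,0],"turn":[0,0,0],"fingers":1},
    {"dp":[5,0,0],"turn":[0,0,0],"fingers":1},
    {"dp":[8,0,0],"turn":[0,0,0],"fingers":1},
    {"dp":[11,0,0],"turn":[0,0,0],"fingers":1},
    {"dp":[14,0,0],"turn":[0,0,0],"fingers":1},
    {"dp":[17,0,0],"turn":[0,0,0],"fingers":1},
    {"dp":[20,0,0],"turn":[0,0,0],"fingers":1},
    {"dp":[22,0,0],"turn":[0,0,0],"fingers":1},
    {"dp":[23,0,0],"turn":[0,0,0],"fingers":1},
    {"dp":[23,0,0],"turn":[0,0,0],"fingers":1},
  ],
)

```text
time: 30.62
tool_pos: [652.6, 5.4, 415.1]
eef_rot: [-0.0, 0.671, 0.742, 0.0]
ft_force: [-0.4, -0.1, 0.3]
grip_width: 94.2
```

```bash
python3 - <<'E'
from h import *
b=cv2.imread('pics/t22.png')
a=snapshot('top')[:,:,::-1]
cv2.imwrite('pics/t23.png',a)
f=lambda im,x,y,w,h:cv2.resize(im[y:y+h,x:x+w],(w*6,h*6),interpolation=cv2.INTER_CUBIC)
cv2.imwrite('pics/k180.png',f(a,355,220,130,80))
cv2.imwrite('pics/k140.png',f(b,140,160,130,97))
cv2.imwrite('pics/k80.png',f(b,155,255,85,70))
cv2.imwrite('pics/k110.png',f(b,260,255,90,65))
E
```

```text
(no output)
```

View pics/k180.png

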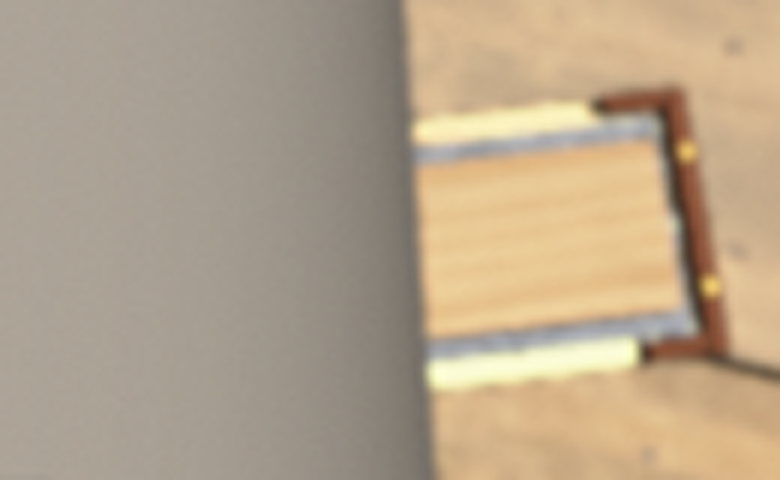

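View pics/k140.png

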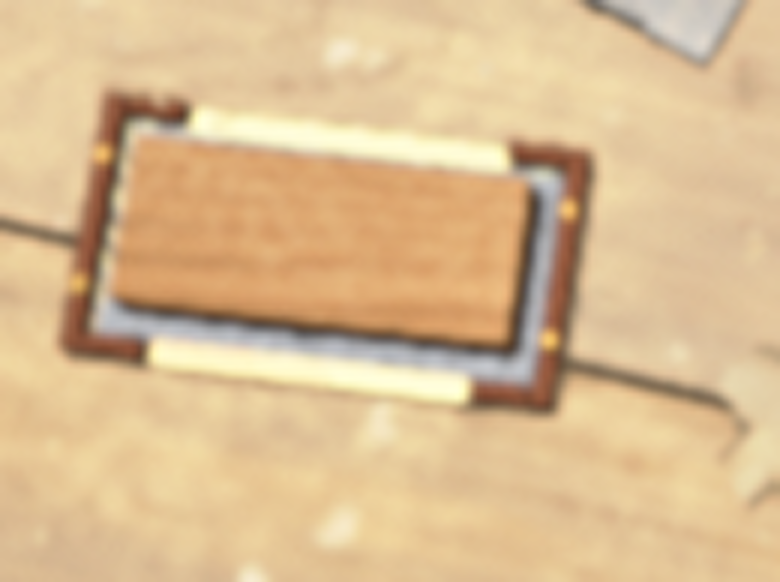

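View pics/k110.png

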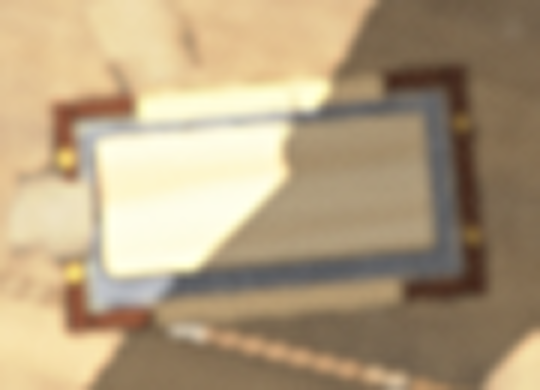

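View pics/k80.png

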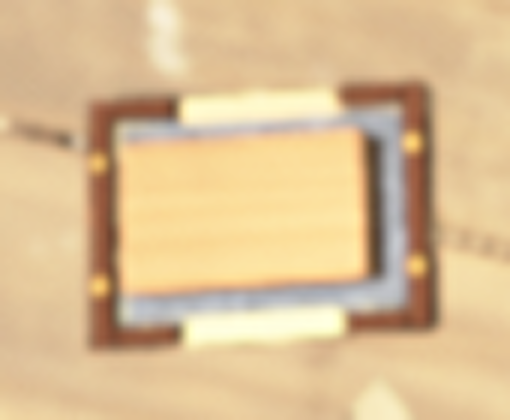

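```bash
python3 - <<'E'
from h import *
C=dict(b180=(502.2,-191.3,.098),b140=(640.3,288.1,-.137),b110=(453.2,56.3,.07),b80=(451.6,275.5,.042))
D=dict(b80=((155,255),[(120,145),(365,127),(367,277),(122,293)],50,80,49,(0,1,2,3)),
b110=((260,255),[(97,137),(420,110),(435,245),(105,278)],45,110,54,(0,1,2,3)),
b140=((140,160),[(138,137),(530,180),(507,345),(110,297)],60,140,39,(0,1,2,3)),
b180=((355,220),[(660,140),(690,310)],60,180,34,(1,2)))
for k,(o,p,w,l,z,i) in D.items():
    x,e,b=fit('top',(np.array(p)+.5)/6-.5+o,w,l,z,i);print(k,x.round(2),'diff',(x-C[k]).round(2),'res',round(e,1))
E
```

```text
b80 [4.5164e+02 2.7465e+02 5.0000e-02] diff [ 0.04 -0.85  0.01] res 1.0
b110 [4.535e+02 5.731e+01 7.000e-02] diff [0.3  1.01 0.  ] res 1.0
b140 [ 6.3998e+02  2.8629e+02 -1.3000e-01] diff [-0.32 -1.81  0.01] res 1.1
b180 [ 5.0107e+02 -1.9389e+02  1.0000e-01] diff [-1.13 -2.59  0.  ] res 0.1
```

All four blanks are within about 3 mm of their cradle centres, aligned with them, and the arm is clear, so I'm handing the job in.

```bash
python3 -c "
from rig import *
s=get_state();print(s['time'],s['qd'].round(3),s['ft_force'].round(1));print(close_job())"
```

```text
30.6667 [ 0.033  0.009  0.021 -0.005  0.002  0.001  0.013] [ 0.6 -1.1  0.1]
the job is handed in; nothing more can be done
None
```

I took the stack apart from the top and laid each blank in the cradle for its length, then handed the job in at about 30.7 s of the 112 s allowed. No verdict is reported.

- **Position:** my last camera fits put the blanks 0.9 mm (80), 1.1 mm (110), 1.8 mm (140) and 2.8 mm (180) from their cradle centres. Yaw was within about 0.01 rad. The 180 fit rests on its two right-hand corners only, because the arm hid the rest.
- **Height and level:** I did not measure these directly. The gripper heights at release put each underside at about 9 to 10 mm. The side view shows all four lying flat between their strips.
- **Clearance:** the arm was well above everything and touching nothing. Each blank was set down to about board height before the fingers opened. The joints still had a slight residual motion of at most 0.03 rad/s at hand-in.
- **Shavings:** curls overlapped the end strips of the 110 and 180 cradles. The blanks went through them with no sign of resistance, so I left them alone.

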